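# One cycle of the bottle capping press

## Robot

A 6-joint arm with a two-finger parallel gripper is mounted at the origin on the work surface. World frame = base frame: x ahead of the robot, y to its left, z up, the work surface at z = 0. Lengths are in m, angles in rad, forces in N, time in s.
With the tool pointing down it reaches from about 0.3 to 0.875 m from the base axis. Payload 6.4 kg.
Tool frame: the origin (TCP) lies at the very end of the fingers, on their centre line; the grasp point (between the pads) lies 19 mm behind it (robot.hold_point_z is the distance from the TCP to the grasp point, in m); y points along the fingers, x is the direction in which the jaws open and shut, and the axes are right-handed (so a half turn about y gives the same grasp; the last joint's range is limited). The gripper opens to 85 mm and grips with 20 to 120 N. Pads are 22 mm wide; open, the fingers measure 114 mm over their backs; the gripper's body (76 mm by 85 mm) begins 54 mm behind the grasp point. The pads swing forward as they close: fully open they stand 13 mm farther back than shut.
Start: joints at [-1.434, 0.181, 1.607, -0, 1.354, -0.206], TCP at [0.193, -0.542, 0.231] pointing down, gripper open.
Joint ranges: [-2.99, 2.99], [-0.89, 2.07], [0.3, 2.58], [-1.14, 4.28], [0, 2.63], [-3.12, 3.12]. Speed limits (rad/s): [2.57, 2.57, 3.01, 3.14, 3.14, 3.14].

## Interface

Orientations are given as [roll, pitch, yaw] about the fixed x, y, z axes, in that order (R = Rz(yaw) Ry(pitch) Rx(roll)).
In Python, from workcell import robot gives the robot as it stands. The module is installed in compiled form; this text tells all that it offers.
- The arm moves only by the tool play_rows, never from a script. Its argument "deltas" is a list of rows, each a list of 3 entries, a list of its own where there are three numbers: the shift along the world's x, y, z each as a share of 0.075 m, from -1 to 1, then the turn, a rotation vector about the world's x, y, z each as a share of 45 degrees, from -1 to 1, then the opening, from 0 (shut) to 1 (fully open). A call has 1 to 20 rows; each row shifts and turns the commanded pose from where the row before left it; what a row does not reach is not made up. A row lasts 1/8 s, in which the tool goes at most 62.5 mm and 10.7 degrees, less where a joint would pass 70% of its speed; a pose out of reach is approached as far as the arm can. A call with a number of a shift or a turn outside -1 to 1 is refused whole. A call with a gripper value outside its range is refused whole. The fingers move at their own pace and stop on an object; "grip_force" is the grip in N (left out, the last holds). Time passes only in rows, so rows that do not move let the fingers close. It gives the time, the measured TCP pose, the force and the opening at its end, in the units of the state.
- robot.get_state(): the state, without advancing time (a new reading comes with each control period).
- robot.get_image(name): name is "scene" or "side" or "wrist"; returns a dict with "pixels" (480x640x3 uint8, red, green, blue), "depth" (480x640 float32, m along the optical axis (not along the pixel's ray), 0 where there is no reading), "camera_matrix" (3x3 intrinsics, pixels), "pose" (4x4, takes a point from camera to world coordinates); the wrist camera has in their place "tool_from_camera" (4x4, takes a point from camera to tool coordinates, whose origin is the TCP and whose axes are the tool frame's). Camera axes: x right, y up, looking along -z (the intrinsics and any distortion apply to the point x, -y, -z); pixel columns grow to the right and rows downward; lengths in m; the calibration is good to about 2 mm. A picture is of the moment at which its call begins: read the wrist's pose just before it.
- robot.close_job(): hands the job in, once; it reports no verdict.
The state is a dict: "clock": time; "qpos": joint angles; "qvel": joint speeds; "joint_efforts": joint torques, N m; "ee_pos": TCP position; "ee_rot": TCP orientation; "wrist_force": force on the tool from outside, world axes, zero at the start; "torque": the same for the moment, N m; "width": finger opening in m.
Only numpy, scipy, OpenCV 4.12 (cv2) and the standard library are available. Lean on these libraries where they do the work, as an engineer would, in place of code of your own. Each camera call takes 0.05 s, during which the arm holds its last target.

## Task

Change over the two bottles at the hand capping press: take the closed bottle out from under the ram and stand it in the tray, and put the tray's bottle with the raised cap under the ram in its place, pushed up against the V stop. Then press the ram down by its palm knob until that cap is fully home on the bottle, feeling for the stop so as not to crack the glass, and let the ram spring all the way back up. Keep both bottles upright and do not shove the other things about.

Things in the scene. Friction and masses are not known exactly. Their poses are not given: they have to be found in the camera images.
- press: Hand capping press, fixed, grey: base plate 185 x 130 x 12 mm, steel column at its far side, overhanging head. It stands side-on to the robot, its open front to the left. Origin at bench level on the ram's vertical axis; +x points from the open front to the column, z up. In its frame the base spans x -85 to 100 and y -65 to 65 mm, the column's foot begins at x = 40 and the column at x = 58 mm.
- press_nest (a point): The place for a bottle: point on top of the base plate (12 mm above the bench) on the ram axis. Behind it is an aluminium V stop, open to the press's -x: two walls 12 mm high and 30 mm long, at 45 degrees. A bottle pushed to the press's +x against both walls is centred on the ram axis.
- press_head (a point): Centre of the underside of the round guide boss of the press head, on the ram axis, 158 mm above the bench. The boss has radius 20 mm and is 45 mm high; the head arm behind it is as high and 44 mm wide. There is little height under the raised ram, so a gripper must come in tilted (about 40 degrees from vertical, leaning back towards the press's -x).
- ram: Sprung ram, sliding straight down only, stroke 74 mm. Origin: centre of its steel lower end, z up, 154 mm above the bench when raised. Under it a threaded foot with a white nylon pad (radius 13 mm), screwed out differently each time: the pad's underside is 14 to 30 mm below the origin, raised 124 to 140 mm above the bench. So the stroke that seats the cap, 50 to 66 mm, must be felt.
- ram_knob (a point): Centre of the flat top of the black palm knob (flat 38 mm, knob 44 mm across), 152 mm above the ram's origin: 306 mm above the bench when raised. Push it straight down with closed fingertips: about 4 N starts it, 10 N at 60 mm; moving the raised cap adds 6 N; then the force rises steeply as the cap meets the shoulder (20 N seats it; over 35 N cracks the glass). It springs back when let go.
- tray: Fixed white plastic tray, 160 (x) x 230 (y) mm outside, rim 12 mm high and 4 mm thick, floor 4 mm above the bench. Origin at bench level at its centre, z up. It stands side-on like the press (its +x points about to the robot's right).
- done_bottle: The closed bottle, under the ram at the start: amber glass, 34 mm diameter, straight sides from 0 to 40 mm, shoulder at 46 mm, with its white cap (31 to 33 mm diameter, 16 mm high) fully home, its skirt on the shoulder; 62 mm tall in all, about 55 to 100 g. Origin at the centre of its underside, z up the bottle.
- open_bottle: The bottle still to be closed, in the tray at the start: the same amber glass bottle (34 mm diameter, straight sides from 0 to 40 mm, shoulder at 46 mm), but its cap stands 6 to 9 mm too high, showing a gap of neck. Origin at the centre of its underside, z up the bottle.
- cap: The raised white cap of open_bottle: it stays on the neck and slides only along the bottle's axis, stiffly (about 6 N), staying where it is left. Origin at the centre of its lower edge, 46 mm above the bottle's underside when it is fully home, up to 55 mm at the start. Cap 16 mm high.
- jar: Bystander standing in the tray near its +x rim: short jar with grey lid, 36 mm diameter, 38 mm tall. Origin at the centre of its underside.
- tube_rack: Bystander: grey rack with capped tubes, 60 x 180 x 82 mm.
- tip_box: Bystander: grey box of pipette tips, 85 x 120 x 62 mm.
- beaker: Bystander: glass beaker, 60 mm diameter, 85 mm tall.
- marker: Bystander: marker pen lying on the bench, 137 mm long.
- dish: Bystander: flat clear dish, 90 mm diameter, 14 mm high.
- reagent: Bystander: amber reagent bottle, 70 mm diameter, 140 mm tall.
Mind the look-alikes: they are no part of the job. Leave any black or yellow look-alike of the open_bottle alone.

How it is judged:
By the outcome, as a careful person would: the job done as asked, in the order asked, and still so for the second after the job is handed in, with the robot touching nothing.
It also fails if it takes over 67 s, if anything falls off the work surface, if the arm or the gripper's body presses on something with over 40 N, if the wrist force passes 120 N, or if a joint passes its speed limit or range.

## Working session

There is one attempt and no reset: what is moved stays moved. The work goes in short steps, Python scripts to look and compute and a tool call to move; the robot and the scene stay as the last step left them, time stands still between calls to the robot, and variables do not carry over. Pictures are saved under pics/ and viewed, and the job is handed in when it is done.

Besides the shell and the picture viewer there is one more tool, called after "Call:" by a JSON object that holds its "fn" and its "kwargs". play_rows: Moves the arm, as the interface text tells. Shift numbers are shares of 0.075 m and turn numbers shares of 45 degrees, none past 1 either way. Its arguments: {"type":"object","properties":{"deltas":{"type":"array","items":{"type":"array"}},"grip_force":{"type":"number"}},"required":["deltas"]}

```bash
mkdir -p pics
python3 - <<'E'
from workcell import robot
import cv2,numpy as np,pickle
s=robot.get_state();print({k:np.round(v,3) for k,v in s.items()})
d={}
for n in ["scene","side","wrist"]:
    im=robot.get_image(n);d[n]=im
    cv2.imwrite(f"pics/{n}0.png",im["pixels"][:,:,::-1])
    print(n,im["camera_matrix"].round(1).tolist(),np.round(im.get("pose",im.get("tool_from_camera")),3).tolist(),[k for k in im])
pickle.dump(d,open("d0.pkl","wb"))
E
```

```text
{'clock': np.float64(0.0), 'qpos': array([-1.434,  0.182,  1.608, -0.   ,  1.354, -0.206]), 'qvel': array([-0.   , -0.   , -0.002,  0.   , -0.001, -0.001]), 'joint_efforts': array([-0.0000e+00, -4.4487e+01, -3.5133e+01, -0.0000e+00,  9.0000e-03,
       -0.0000e+00]), 'ee_pos': array([ 0.193, -0.541,  0.23 ]), 'ee_rot': array([-1.57 ,  0.002, -1.228]), 'wrist_force': array([-0.276, -0.608,  0.337]), 'torque': array([-0.009, -0.069, -0.061]), 'width': np.float64(0.085)}
scene [[453.0, 0.0, 324.2], [0.0, 453.0, 235.3], [0.0, 0.0, 1.0]] [[-0.382, -0.658, 0.649, 1.275], [0.924, -0.267, 0.274, 0.264], [-0.007, 0.704, 0.71, 1.016], [0.0, 0.0, 0.0, 1.0]] ['pixels', 'depth', 'camera_matrix', 'pose']
side [[549.2, 0.0, 320.8], [0.0, 549.2, 239.6], [0.0, 0.0, 1.0]] [[-0.883, 0.227, -0.411, -0.018], [-0.469, -0.462, 0.752, 0.986], [-0.019, 0.857, 0.515, 0.918], [0.0, 0.0, 0.0, 1.0]] ['pixels', 'depth', 'camera_matrix', 'pose']
wrist [[409.7, 0.0, 322.0], [0.0, 409.7, 233.2], [0.0, 0.0, 1.0]] [[1.0, -0.001, -0.002, -0.0], [-0.001, 0.282, -0.959, -0.143], [0.001, 0.959, 0.282, 0.073], [0.0, 0.0, 0.0, 1.0]] ['pixels', 'depth', 'camera_matrix', 'tool_from_camera']
```

View pics/scene0.png

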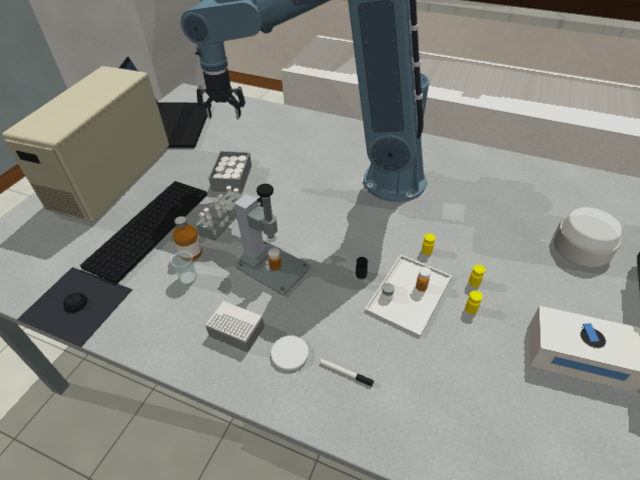

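View pics/side0.png

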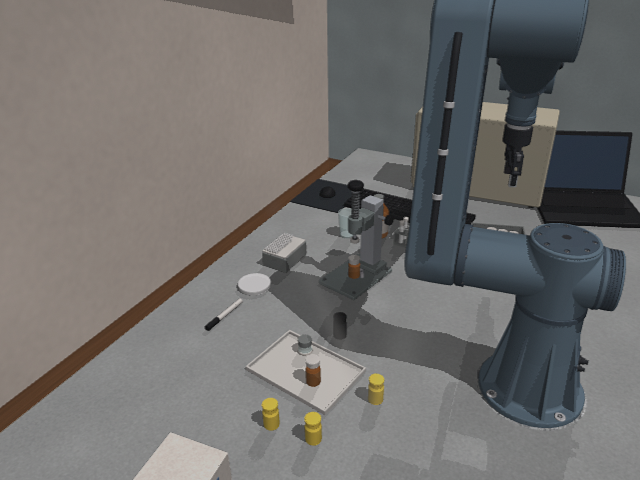

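View pics/wrist0.png

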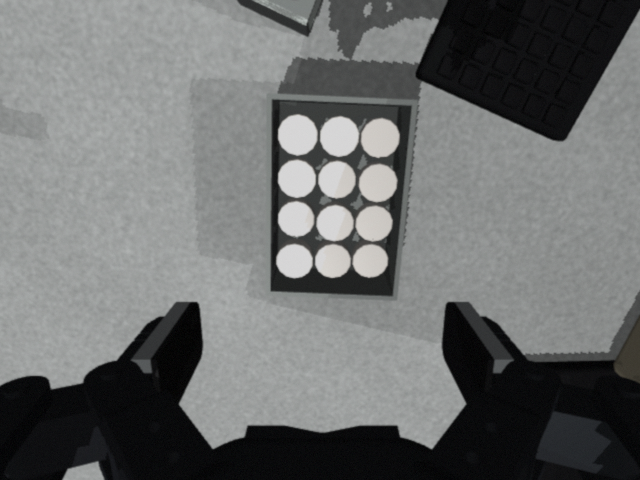

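```bash
cat > h.py <<'E'
import numpy as np,cv2,pickle
def ray(im,u,v,T=None):
    K=im["camera_matrix"];T=im["pose"] if T is None else T
    d=np.array([(u-K[0,2])/K[0,0],-(v-K[1,2])/K[1,1],-1.0]);return T[:3,3],T[:3,:3]@d
def plane(im,u,v,z,T=None):
    o,d=ray(im,u,v,T);return o+d*(z-o[2])/d[2]
def dep(im,u,v,T=None):
    o,d=ray(im,u,v,T);return o+d*im["depth"][int(round(v)),int(round(u))]
def cloud(im,T=None):
    K=im["camera_matrix"];T=im["pose"] if T is None else T
    v,u=np.mgrid[:480,:640];D=im["depth"]
    d=np.stack([(u-K[0,2])/K[0,0],-(v-K[1,2])/K[1,1],-np.ones(u.shape)],-1)*D[...,None]
    return d@T[:3,:3].T+T[:3,3]
def proj(im,P,T=None):
    K=im["camera_matrix"];T=im["pose"] if T is None else T
    c=(np.asarray(P)-T[:3,3])@T[:3,:3]
    return np.stack([K[0,2]+K[0,0]*c[...,0]/-c[...,2],K[1,2]+K[1,1]*c[...,1]/c[...,2]],-1)
def two(im1,uv1,im2,uv2):
    o1,d1=ray(im1,*uv1);o2,d2=ray(im2,*uv2)
    A=np.stack([d1,-d2],1);t=np.linalg.lstsq(A,o2-o1,rcond=None)[0]
    a=o1+d1*t[0];b=o2+d2*t[1];return (a+b)/2,np.linalg.norm(a-b)
E
python3 - <<'E'
from h import *
d=pickle.load(open("d0.pkl","rb"))
def crop(n,x0,y0,x1,y1,f,name):
    c=d[n]["pixels"][y0:y1,x0:x1,::-1];cv2.imwrite(name,cv2.resize(c,None,fx=f,fy=f,interpolation=cv2.INTER_NEAREST))
crop("scene",225,170,325,300,4.5,"pics/c1.png")
crop("scene",340,220,500,340,5,"pics/c2.png")
crop("side",310,170,410,310,4,"pics/c3.png")
crop("side",230,310,400,450,4,"pics/c4.png")
E
```

```text
(no output)
```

View pics/c1.png

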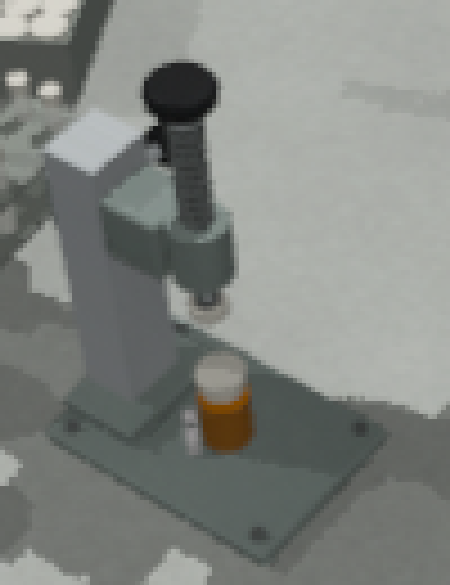

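View pics/c2.png

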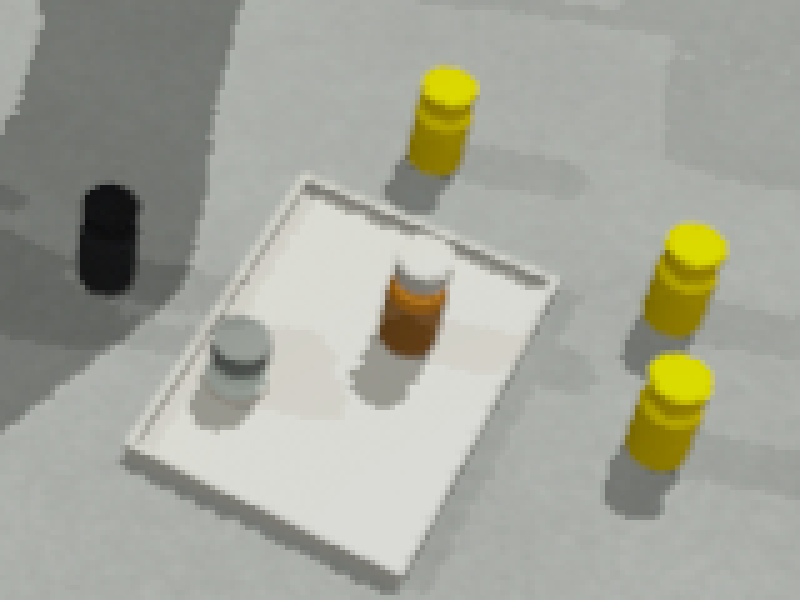

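View pics/c3.png

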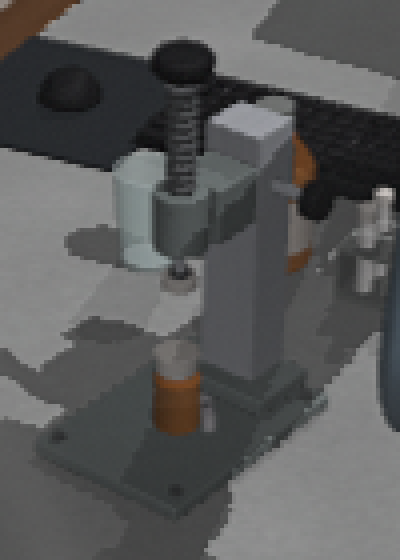

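View pics/c4.png

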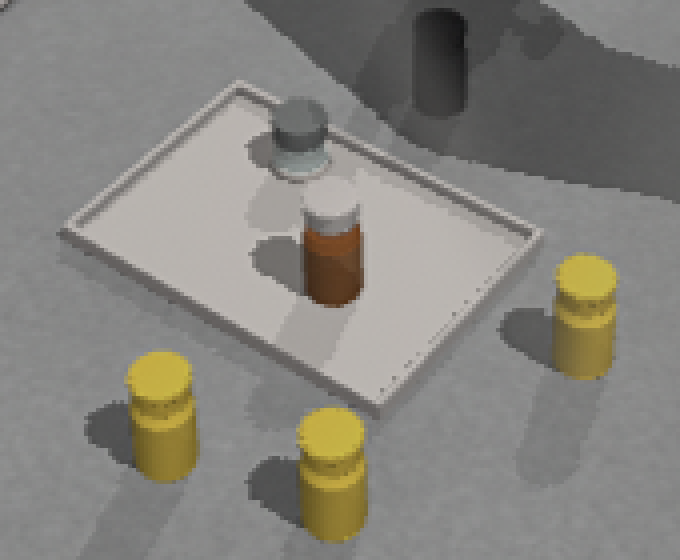

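Run:
```python
from h import *
np.set_printoptions(precision=4,suppress=True)
d=pickle.load(open("d0.pkl","rb"));S,D=d["scene"],d["side"]
for n,u,v in [("front",284.6,292.7),("right",310.8,266),("left",235.7,265.6)]: print("scene",n,plane(S,u,v,.012),dep(S,u,v))
for n,u,v in [("left",319.5,281.7),("bottom",354.5,298),("right",391.5,269.5)]: print("side",n,plane(D,u,v,.012))
print("knob scene",plane(S,265,189,.306),dep(S,265,189)); print("knob side",plane(D,356,185,.306),dep(D,356,185))
for n,im in d.items():
    if n=="wrist":continue
    C=cloud(im);print(n)
    px=im["pixels"].astype(int);hsv=cv2.cvtColor(im["pixels"],cv2.COLOR_RGB2HSV)
    # plate
    x,y,z=C[...,0],C[...,1],C[...,2]
    m=(z>.295)&(z<.315)&(px.sum(2)<150)&(x>.3)&(im["depth"]>0);print("knob",m.sum(),C[m].mean(0),np.median(z[m]))
    lo,hi=C[m].min(0),C[m].max(0);print(lo,hi,(lo+hi)/2)
    p=(z>.006)&(z<.018)&(np.hypot(x-.55,y+.15)<.4)&(im["depth"]>0)
    nl,lab,st,ce=cv2.connectedComponentsWithStats(p.astype(np.uint8))
    for i in np.argsort(-st[1:,4])[:5]+1: print(st[i],ce[i],C[lab==i].mean(0))
    am=(hsv[...,0]<22)&(hsv[...,1]>140)&(hsv[...,2]>50)&(z>.005)&(z<.2)
    nl,lab,st,ce=cv2.connectedComponentsWithStats(am.astype(np.uint8))
    for i in np.argsort(-st[1:,4])[:4]+1: print("amber",st[i],ce[i],C[lab==i].mean(0),z[lab==i].min(),z[lab==i].max())
```

```text
scene front [ 0.6059 -0.1386  0.012 ] [ 0.6037 -0.1399  0.0086]
scene right [ 0.4888 -0.1105  0.012 ] [ 0.4805 -0.1144  0.0014]
scene left [ 0.5705 -0.3152  0.012 ] [ 0.5696 -0.3159  0.0107]
side left [ 0.6006 -0.1332  0.012 ]
side bottom [ 0.4793 -0.1083  0.012 ]
side right [ 0.4408 -0.2816  0.012 ]
knob scene [ 0.5324 -0.2056  0.306 ] [ 0.531  -0.2065  0.3047]
knob side [ 0.5188 -0.1933  0.306 ] [ 0.518  -0.1916  0.3069]
scene
knob 167 [ 0.5353 -0.2056  0.3046] 0.30542326394319996
[ 0.5136 -0.2264  0.2957] [ 0.5539 -0.1864  0.3099] [ 0.5338 -0.2064  0.3028]
[ 236  240   75   55 1511] [277.5857 271.2925] [ 0.543  -0.1919  0.012 ]
[271 336  38  34 984] [289.624  352.4268] [ 0.7693 -0.0448  0.014 ]
[365 255  64  82 518] [394.9517 299.7838] [0.509  0.1503 0.0108]
[320 359  54  28 330] [347.1758 372.2364] [0.7651 0.1055 0.0134]
[208 325  57  27 141] [240.1702 340.5957] [ 0.7856 -0.1763  0.012 ]
amber [173 224  24  22 394] [184.7614 235.1142] [ 0.5839 -0.4612  0.0961] 0.06783846771106339 0.12634727254029343
amber [416 276  13  15 129] [421.6202 283.6202] [0.4496 0.2066 0.0339] 0.00721573
[... 485 characters left out ...]
1 529] [253.4442 282.8998] [ 0.7654 -0.0431  0.0131]
[312 341  54  50 253] [343.3162 363.2964] [0.3987 0.1284 0.01  ]
[245 330  55  50 248] [268.     352.2944] [0.5748 0.1758 0.0103]
[204 298  39  32 221] [222.7783 313.819 ] [0.7599 0.1081 0.0121]
amber [306 367  14  19 213] [312.892  376.2864] [0.4298 0.2168 0.0316] 0.005324329791781102 0.05370575674349709
amber [349 263  11  16 129] [354.0388 270.845 ] [ 0.5215 -0.195   0.0355] 0.01313144943678235 0.058920297644638575
amber [384 204   5  13  44] [385.5682 210.4773] [ 0.543  -0.4776  0.0902] 0.022964321451409586 0.11150652812407114
amber [382 233   5   5  10] [384.1 234.8] [ 0.5386 -0.4632  0.0086] 0.0051824313770041375 0.016863733188586805
```

Run:
```python
from h import *
np.set_printoptions(precision=4,suppress=True)
d=pickle.load(open("d0.pkl","rb"));S,D=d["scene"],d["side"]
for n,u,v in [("TL",401,255.6),("R",451.4,276),("B",420,334.4),("L",365,310.4)]: print("scene tray",n,plane(S,u,v,.012))
for n,u,v in [("L",230+65/4,310+230/4),("T",230+237/4,310+83/4),("R",230+541/4,310+235/4),("B",230+380/4,310+407/4)]: print("side tray",n,plane(D,u,v,.012))
# bottles: bottom, cap centre pixels
for n,a,b,z in [("done cap top",(225+221/4.5,170+365/4.5),(310+176/4,170+350/4),.074),
 ("open cap top",(340+424/5,220+260/5),(230+331/4,310+192/4),.075),
 ("jar top",(340+240/5,220+335/5),(230+299/4,310+115/4),.042),
 ("ram pad bottom",(225+209/4.5,170+311/4.5),(310+179/4,170+286/4),.13),
 ("black top",(340+110/5,220+198/5),(230+440/4,310+20/4),.07),
 ("knob",(265,189.5),(356,185.5),.306)]:
    print(n,plane(S,*a,z),plane(D,*b,z),two(S,a,D,b))
for n,im in (("S",S),("D",D)):
    hsv=cv2.cvtColor(im["pixels"],cv2.COLOR_RGB2HSV);C=cloud(im)
    m=(hsv[...,0]>22)&(hsv[...,0]<34)&(hsv[...,1]>170)&(hsv[...,2]>90)
    nl,lab,st,ce=cv2.connectedComponentsWithStats(m.astype(np.uint8))
    for i in np.argsort(-st[1:,4])[:3]+1:
        q=C[lab==i];t=q[q[:,2]>q[:,2].max()-.012];print(n,"yellow",st[i],q.mean(0),"top",t.mean(0))
```

```text
scene tray TL [0.3497 0.1226 0.012 ]
scene tray R [0.3718 0.2773 0.012 ]
scene tray B [0.5952 0.2416 0.012 ]
scene tray L [0.578  0.0872 0.012 ]
side tray L [0.5911 0.2451 0.012 ]
side tray T [0.5685 0.0885 0.012 ]
side tray R [0.3437 0.1242 0.012 ]
side tray B [0.3677 0.2782 0.012 ]
done cap top [ 0.5256 -0.206   0.074 ] [ 0.5265 -0.2043  0.074 ] (array([ 0.5264, -0.2052,  0.0742]), np.float64(0.0015132015961334716))
open cap top [0.4415 0.2073 0.075 ] [0.4347 0.206  0.075 ] (array([0.4369, 0.2054, 0.0718]), np.float64(0.004109424462370384))
jar top [0.5022 0.1254 0.042 ] [0.5011 0.1265 0.042 ] (array([0.5016, 0.1254, 0.0411]), np.float64(0.00028568409430859443))
ram pad bottom [ 0.5329 -0.2052  0.13  ] [ 0.5231 -0.2003  0.13  ] (array([ 0.5273, -0.2089,  0.1238]), np.float64(0.0008533841264124675))
black top [0.4588 0.0342 0.07  ] [0.4502 0.0396 0.07  ] (array([0.4535, 0.0327, 0.0639]), np.float64(0.00013424470268162068))
knob [ 0.5341 -0.2047  0.306 ] [ 0.5176 -0.1906  0.306 ] (array([ 0.5257, -0.2097,  0.297 ]), np.float64(0.001770112605306699))
S yellow [465 291  17  23 266] [0.4665 0.3475 0.0434] top [0.4605 0.3483 0.0625]
S yellow [469 265  16  22 244] [0.3711 0.3404 0.0426] top [0.365  0.3412 0.0615]
S yellow [422 234  13  21 204] [0.311  0.1886 0.0512] top [1.2753 0.2645 1.0162]
D yellow [308 442  11   3  11] [0.3551 0.3543 0.0033] top [0.3551 0.3543 0.0033]
D yellow [275 423   4   6   7] [0.4416 0.3511 0.0066] top [0.4416 0.3511 0.0066]
D yellow [319 422   2   7   7] [0.3474 0.3383 0.045 ] top [0.3473 0.341  0.0551]
```

Call:
{"fn": "play_rows", "kwargs": {"deltas": [[[0.343, 0.587, 0.2], [0, 0, 0.13], 1], [[0.343, 0.587, 0.2], [0, 0, 0.13], 1], [[0.343, 0.587, 0.2], [0, 0, 0.13], 1], [[0.343, 0.587, 0.2], [0, 0, 0.13], 1], [[0.343, 0.587, 0.2], [0, 0, 0.13], 1], [[0.343, 0.587, 0.2], [0, 0, 0.13], 1], [[0.343, 0.587, 0.2], [0, 0, 0.13], 0.7], [[0.343, 0.587, 0.2], [0, 0, 0.13], 0.7], [[0.343, 0.587, 0.2], [0, 0, 0.13], 0.7], [[0.343, 0.587, 0.2], [0, 0, 0.13], 0.7]]}}

```text
clock: 1.4
ee_pos: [0.451, -0.0997, 0.3817]
ee_rot: [-1.571, -0.0, -0.204]
wrist_force: [0.5, -0.1, -0.0]
width: 0.0597
```

Call:
{"fn": "play_rows", "kwargs": {"deltas": [[[0.17, 0.037, -0.417], [-0.114, 0.024, 0], 0.7], [[0.17, 0.037, -0.417], [-0.114, 0.024, 0], 0.7], [[0.17, 0.037, -0.417], [-0.114, 0.024, 0], 0.7], [[0.17, 0.037, -0.417], [-0.114, 0.024, 0], 0.7], [[0.17, 0.037, -0.417], [-0.114, 0.024, 0], 0.7], [[0.17, 0.037, -0.417], [-0.114, 0.024, 0], 0.7], [[0.17, 0.037, -0.417], [-0.114, 0.024, 0], 0.7], [[0.17, 0.037, -0.417], [-0.114, 0.024, 0], 0.7], [[0, 0, 0], [0, 0, 0], 0.7]]}}

```text
clock: 2.52
ee_pos: [0.5498, -0.0779, 0.1254]
ee_rot: [-2.304, 0.011, -0.205]
wrist_force: [-0.6, 0.2, -0.1]
width: 0.0603
```

```bash
cat > snap.py <<'E'
import sys
from workcell import robot
from h import *
from scipy.spatial.transform import Rotation as R
def snap(tag,names=("wrist",)):
    s=robot.get_state();d={"state":s}
    T=np.eye(4);T[:3,:3]=R.from_euler("xyz",s["ee_rot"]).as_matrix();T[:3,3]=s["ee_pos"]
    for n in names:
        im=robot.get_image(n);d[n]=im
        if n=="wrist": im["pose"]=T@im["tool_from_camera"]
        cv2.imwrite(f"pics/{n}{tag}.png",im["pixels"][:,:,::-1])
    d["T"]=T;pickle.dump(d,open(f"d{tag}.pkl","wb"));print({k:np.round(s[k],4).tolist() for k in("clock","qpos","ee_pos","ee_rot","wrist_force")});print(T.round(3))
snap(sys.argv[1],sys.argv[2].split(","))
E
python3 snap.py 1 wrist
```

```text
{'clock': 2.525, 'qpos': [0.0215, 0.4811, 1.6341, -0.7364, 1.3192, 0.5225], 'ee_pos': [0.5498, -0.0779, 0.1254], 'ee_rot': [-2.3044, 0.0112, -0.2054], 'wrist_force': [-0.5963, 0.183, -0.0794]}
[[ 0.979 -0.145  0.144  0.55 ]
 [-0.204 -0.654  0.729 -0.078]
 [-0.011 -0.743 -0.669  0.125]
 [ 0.     0.     0.     1.   ]]
```

View pics/wrist1.png

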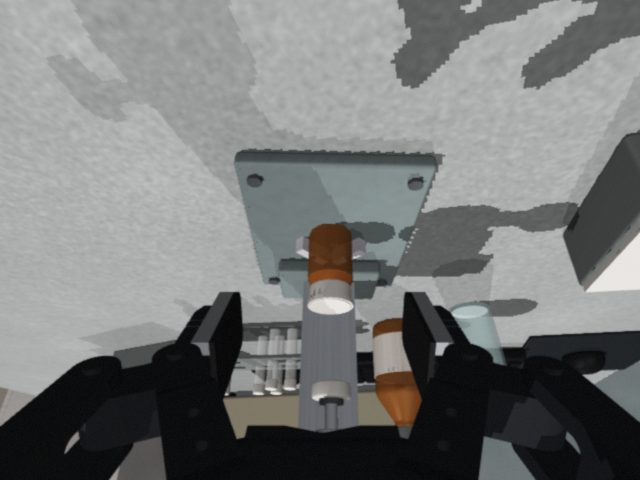

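Run:
```python
from h import *
np.set_printoptions(precision=4,suppress=True)
d=pickle.load(open("d1.pkl","rb"));W=d["wrist"]
c=W["pixels"][130:420,210:470,::-1];cv2.imwrite("pics/w1c.png",cv2.resize(c,None,fx=2,fy=2,interpolation=cv2.INTER_NEAREST))
hsv=cv2.cvtColor(W["pixels"],cv2.COLOR_RGB2HSV)
C=cloud(W);x,y,z=C[...,0],C[...,1],C[...,2]
m=(np.abs(z-.012)<.005)&(x>.4)&(x<.65)&(y<-.08)&(y>-.35)
p=C[m][:,:2];r=cv2.minAreaRect((p*1000).astype(np.float32));print(m.sum(),r,cv2.boxPoints(r))
am=(hsv[...,0]<22)&(hsv[...,1]>140)&(hsv[...,2]>50)&(z>.016)&(z<.2)
nl,lab,st,ce=cv2.connectedComponentsWithStats(am.astype(np.uint8))
for i in np.argsort(-st[1:,4])[:2]+1: print("amber",st[i],ce[i],C[lab==i].mean(0),z[lab==i].min(),z[lab==i].max())
print(C[150:180:3,330], C[200:310:10,330])
```

```text
17124 ((528.071533203125, -214.48391723632812), (184.71533203125, 129.59259033203125), 77.21141815185547) [[ 444.4388 -290.2076]
 [ 570.8167 -318.8934]
 [ 611.7042 -138.7603]
 [ 485.3264 -110.0744]]
amber [ 309  226   43   58 2153] [329.883  254.5267] [ 0.5325 -0.1925  0.0392] 0.016003901557821165 0.18363917132451535
amber [ 375  372   47   55 1852] [399.1253 396.3839] [ 0.5663 -0.4395  0.0965] 0.06902278088000738 0.18363917132451535
[[ 0.5456 -0.1237  0.0016]
 [ 0.5451 -0.1264  0.0016]
 [ 0.5452 -0.1258  0.0047]
 [ 0.5453 -0.1255  0.0075]
 [ 0.5452 -0.1261  0.0095]
 [ 0.5452 -0.1261  0.0119]
 [ 0.5449 -0.1275  0.0132]
 [ 0.5442 -0.131   0.0127]
 [ 0.5436 -0.1344  0.0123]
 [ 0.5433 -0.1361  0.0133]] [[ 0.5383 -0.1622  0.0124]
 [ 0.5362 -0.1737  0.0129]
 [ 0.5336 -0.1873  0.0125]
 [ 0.533  -0.1902  0.0196]
 [ 0.5331 -0.1896  0.0288]
 [ 0.5329 -0.1909  0.0366]
 [ 0.5331 -0.1897  0.0455]
 [ 0.533  -0.1902  0.0533]
 [ 0.5326 -0.1923  0.0601]
 [ 0.5326 -0.1926  0.0676]
 [ 0.5322 -0.1946  0.0743]]
```

View pics/w1c.png

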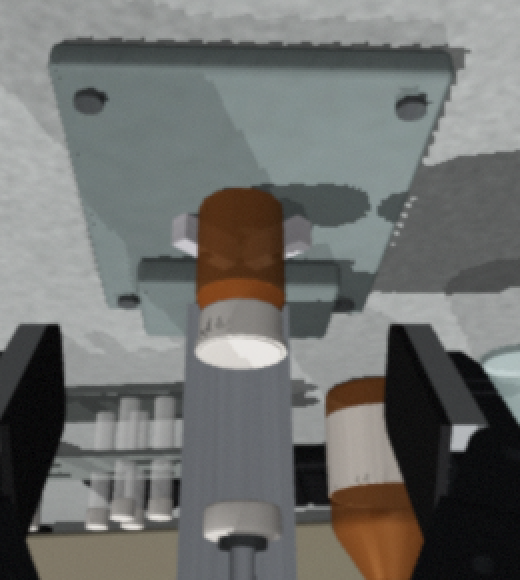

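Run:
```python
from h import *
np.set_printoptions(precision=4,suppress=True)
d=pickle.load(open("d1.pkl","rb"));W=d["wrist"]
C=cloud(W)
for v in range(378,410,3): print(v,C[v,331])
for d0 in ("scene","side"):
  pass
```

```text
378 [ 0.5195 -0.2658  0.1112]
381 [ 0.5325 -0.1961  0.1282]
384 [ 0.5324 -0.1967  0.1298]
387 [ 0.5323 -0.1974  0.1315]
390 [ 0.5321 -0.1981  0.1332]
393 [ 0.5324 -0.1967  0.1352]
396 [ 0.5324 -0.1967  0.137 ]
399 [ 0.5314 -0.2017  0.1379]
402 [ 0.5317 -0.2001  0.1399]
405 [ 0.5306 -0.2062  0.1407]
408 [ 0.5309 -0.2047  0.1427]
```

Call:
{"fn": "play_rows", "kwargs": {"deltas": [[[-0.02, -0.188, -0.244], [0, 0, -0.006], 0.7], [[-0.02, -0.188, -0.244], [0, 0, -0.006], 0.7], [[-0.02, -0.188, -0.244], [0, 0, -0.006], 0.7], [[-0.02, -0.188, -0.244], [0, 0, -0.006], 0.7], [[-0.02, -0.188, -0.244], [0, 0, 0], 0.7], [[0, 0, 0], [0, 0, 0], 0.7]]}}

```text
clock: 3.32
ee_pos: [0.5432, -0.1507, 0.0375]
ee_rot: [-2.303, 0.004, -0.228]
wrist_force: [0.6, 0.8, 0.3]
width: 0.06
```

```bash
cat >> h.py <<'E'
O=np.array([.5295,-.207]);P=np.array([-.2214,-.9752]);Q=np.array([.9752,-.2214])
def press(xy): r=np.asarray(xy)[:2]-O;return r@P,r@Q
E
python3 snap.py 2 wrist
python3 - <<'E'
from h import *
d=pickle.load(open("d2.pkl","rb"));print(press(d["state"]["ee_pos"]),press(d["state"]["ee_pos"][:2]-.019*d["T"][:2,1]))
W=d["wrist"];hsv=cv2.cvtColor(W["pixels"],cv2.COLOR_RGB2HSV);C=cloud(W);z=C[...,2]
am=(hsv[...,0]<22)&(hsv[...,1]>140)&(hsv[...,2]>50)&(z>.016)&(z<.07)&(C[...,1]>-.3)
q=C[am];print(am.sum(),[tuple(press(c[:2])) for c in [np.median(q,0)]],np.percentile((q[:,:2]-O)@Q,[1,50,99]),np.percentile((q[:,:2]-O)@P,[1,50,99]),np.percentile(q[:,2],[1,99]))
E
```

```text
{'clock': 3.325, 'qpos': [-0.1037, 0.6026, 1.677, -0.8186, 1.1387, 0.5872], 'ee_pos': [0.5432, -0.1507, 0.0375], 'ee_rot': [-2.3032, 0.0041, -0.2279], 'wrist_force': [0.5543, 0.8383, 0.3375]}
[[ 0.974 -0.154  0.165  0.543]
 [-0.226 -0.651  0.725 -0.151]
 [-0.004 -0.744 -0.669  0.038]
 [ 0.     0.     0.     1.   ]]
(np.float64(-0.05796134382852477), np.float64(0.0009269874050524725)) (np.float64(-0.07066516972308641), np.float64(0.0010438807646202136))
5761 [(np.float64(-0.015250807624357538), np.float64(0.0005779304042785008))] [-0.01554177  0.00021004  0.01571206] [-0.01800071 -0.01477565 -0.00491267] [0.01647043 0.05830931]
```

View pics/wrist2.png

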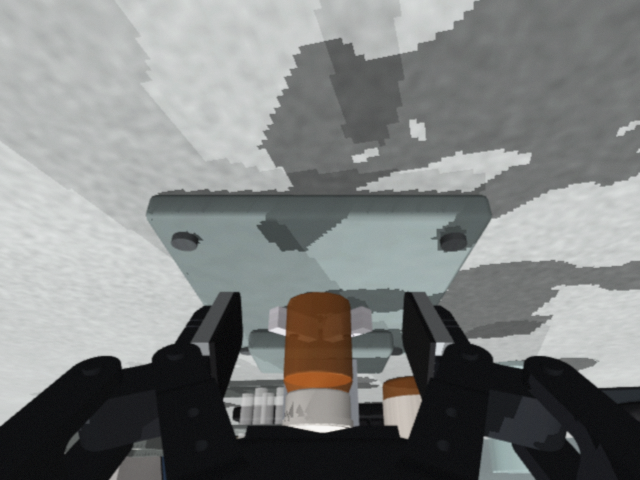

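Call:
{"fn": "play_rows", "kwargs": {"deltas": [[[-0.04, -0.166, -0.009], [0, 0, 0], 0.7], [[-0.04, -0.166, -0.009], [0, 0, 0], 0.7], [[-0.04, -0.166, -0.009], [0, 0, 0], 0.7], [[-0.04, -0.166, -0.009], [0, 0, 0], 0.7], [[-0.04, -0.166, -0.009], [0, 0, 0], 0.7], [[0, 0, 0], [0, 0, 0], 0.7]]}}

```text
clock: 4.12
ee_pos: [0.5295, -0.2129, 0.0362]
ee_rot: [-2.303, 0.0, -0.228]
wrist_force: [0.2, 0.3, -0.3]
width: 0.0599
```

```bash
python3 snap.py 3 wrist,side
python3 - <<'E'
from h import *
d=pickle.load(open("d3.pkl","rb"));print(press(d["state"]["ee_pos"]))
c=d["side"]["pixels"][170:310,290:430,::-1];cv2.imwrite("pics/s3c.png",cv2.resize(c,None,fx=4,fy=4))
E
```

```text
{'clock': 4.125, 'qpos': [-0.2144, 0.5781, 1.7232, -0.8733, 1.0592, 0.5463], 'ee_pos': [0.5295, -0.2129, 0.0362], 'ee_rot': [-2.3028, 0.0004, -0.2276], 'wrist_force': [0.1579, 0.2863, -0.3191]}
[[ 0.974 -0.151  0.168  0.53 ]
 [-0.226 -0.651  0.725 -0.213]
 [-0.    -0.744 -0.668  0.036]
 [ 0.     0.     0.     1.   ]]
(np.float64(0.00573551287438693), np.float64(0.0013359647268210153))
```

View pics/wrist3.png

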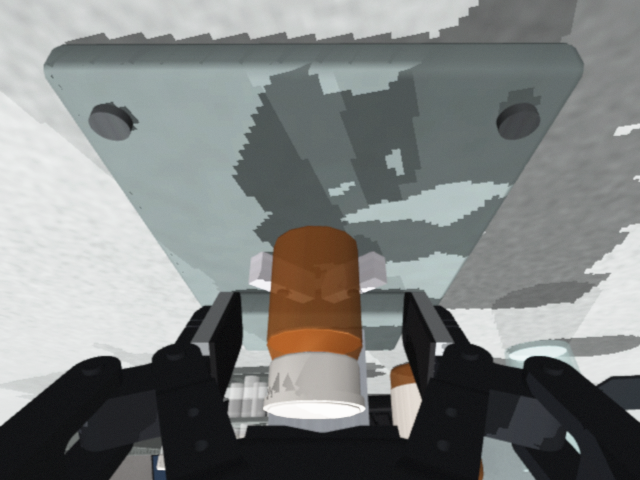

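View pics/s3c.png

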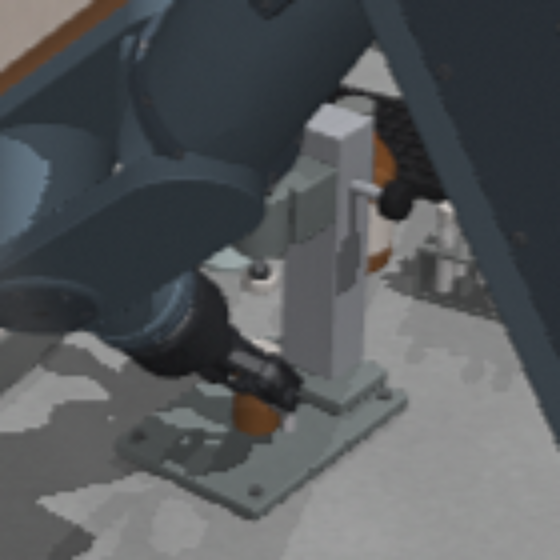

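Call:
{"fn": "play_rows", "kwargs": {"deltas": [[[-0.014, 0, -0.04], [0, 0, 0], 0.7], [[0, 0, 0], [0, 0, 0], 0.3], [[0, 0, 0], [0, 0, 0], 0.2], [[0, 0, 0], [0, 0, 0], 0.2], [[0, 0, 0], [0, 0, 0], 0.2], [[0, 0, 0], [0, 0, 0], 0.2]], "grip_force": 30}}

```text
clock: 4.97
ee_pos: [0.5289, -0.2118, 0.0332]
ee_rot: [-2.303, 0.0, -0.226]
wrist_force: [-0.3, -0.4, -0.4]
width: 0.0326
```

Call:
{"fn": "play_rows", "kwargs": {"deltas": [[[0, 0, 0.035], [0, 0, 0], 0.2], [[0, 0, 0.035], [0, 0, 0], 0.2], [[0.03, 0.13, 0], [0, 0, 0], 0.2], [[0.045, 0.195, 0], [0, 0, 0], 0.2], [[0.06, 0.26, 0.03], [0, 0, 0], 0.2], [[0.06, 0.26, 0.08], [0, 0, 0], 0.2], [[0.06, 0.26, 0.2], [0, 0, 0], 0.2]]}}

```text
clock: 5.85
ee_pos: [0.548, -0.127, 0.0616]
ee_rot: [-2.303, 0.002, -0.225]
wrist_force: [0.3, 0.7, -0.9]
width: 0.0334
```

```bash
python3 snap.py 4 wrist,scene
python3 - <<'E'
from h import *
d=pickle.load(open("d4.pkl","rb"))
c=d["scene"]["pixels"][170:320,220:420,::-1];cv2.imwrite("pics/sc4c.png",cv2.resize(c,None,fx=4,fy=4))
E
```

```text
{'clock': 5.85, 'qpos': [-0.0626, 0.5698, 1.6627, -0.7894, 1.191, 0.5744], 'ee_pos': [0.548, -0.127, 0.0616], 'ee_rot': [-2.3028, 0.0019, -0.225], 'wrist_force': [0.3349, 0.7157, -0.9217]}
[[ 0.975 -0.15   0.165  0.548]
 [-0.223 -0.651  0.725 -0.127]
 [-0.002 -0.744 -0.668  0.062]
 [ 0.     0.     0.     1.   ]]
```

View pics/wrist4.png

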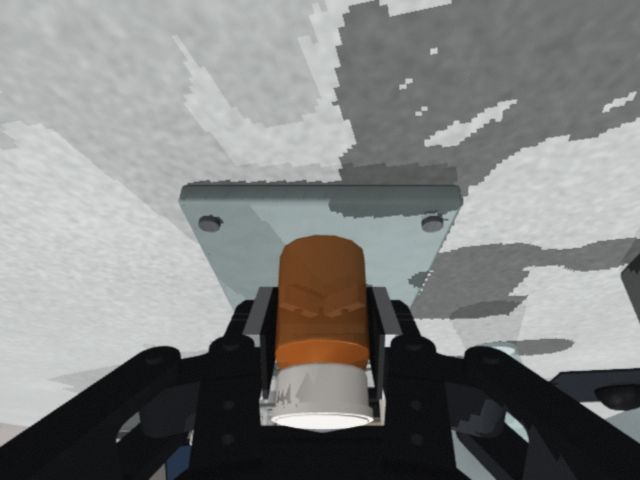

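View pics/sc4c.png

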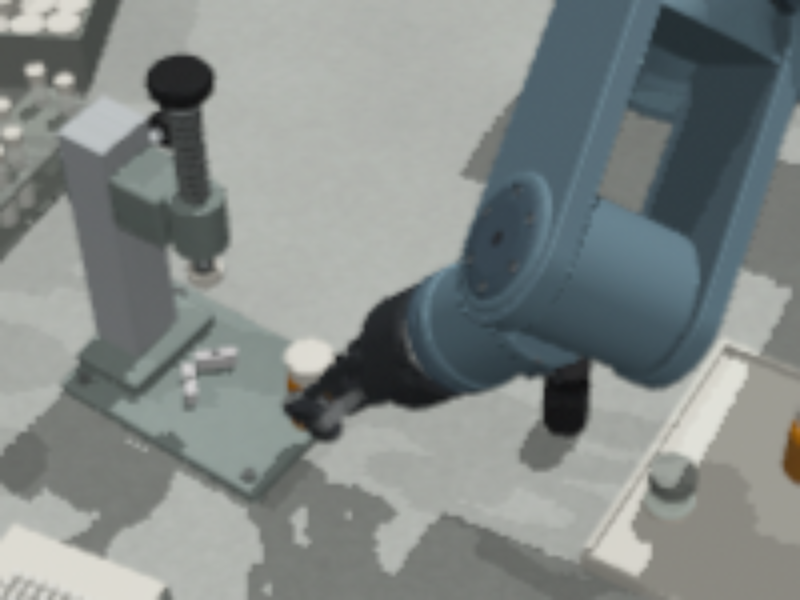

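Call:
{"fn": "play_rows", "kwargs": {"deltas": [[[0, 0.1, 0.5], [0, 0, 0], 0.2], [[0, 0.2, 0.5], [0, 0, 0], 0.2], [[0, 0.4, 0.4], [0, 0, 0], 0.2], [[-0.02, 0.6, 0.1], [0, 0, 0], 0.2], [[-0.02, 0.65, 0], [0, 0, 0], 0.2], [[-0.02, 0.65, 0], [0, 0, 0], 0.2], [[-0.02, 0.65, 0], [0, 0, 0], 0.2], [[-0.02, 0.6, 0], [0, 0, 0], 0.2], [[-0.01, 0.35, -0.2], [0, 0, 0], 0.2], [[0, 0.15, -0.4], [0, 0, 0], 0.2], [[0, 0.05, -0.4], [0, 0, 0], 0.2], [[0, 0, -0.4], [0, 0, 0], 0.2], [[0, 0, 0], [0, 0, 0], 0.2]]}}

```text
clock: 7.58
ee_pos: [0.5378, 0.2003, 0.0665]
ee_rot: [-2.306, 0.005, -0.226]
wrist_force: [0.0, 0.0, -0.6]
width: 0.0328
```

```bash
python3 snap.py 5 wrist,scene,side
python3 - <<'E'
from h import *
d=pickle.load(open("d5.pkl","rb"))
c=d["scene"]["pixels"][200:350,330:530,::-1];cv2.imwrite("pics/sc5c.png",cv2.resize(c,None,fx=4,fy=4))
W=d["wrist"];hsv=cv2.cvtColor(W["pixels"],cv2.COLOR_RGB2HSV);C=cloud(W)
am=(hsv[...,0]<22)&(hsv[...,1]>140)&(hsv[...,2]>50)&(C[...,2]<.2)
nl,lab,st,ce=cv2.connectedComponentsWithStats(am.astype(np.uint8))
for i in np.argsort(-st[1:,4])[:2]+1: print("amber",st[i],ce[i],C[lab==i].mean(0),C[lab==i].min(0),C[lab==i].max(0))
E
```

```text
{'clock': 7.575, 'qpos': [0.4426, 0.7565, 1.3326, -0.5518, 1.5674, 0.8172], 'ee_pos': [0.5378, 0.2003, 0.0665], 'ee_rot': [-2.3065, 0.0053, -0.2258], 'wrist_force': [0.0445, 0.0097, -0.6437]}
[[ 0.975 -0.154  0.163  0.538]
 [-0.224 -0.653  0.723  0.2  ]
 [-0.005 -0.741 -0.671  0.066]
 [ 0.     0.     0.     1.   ]]
amber [  275   236    95   135 10076] [323.47687574 306.21615721] [0.54377761 0.21815404 0.07286983] [0.52431242 0.20125584 0.04624627] [0.57263932 0.34604177 0.12441822]
amber [  58  183   98  116 7644] [105.67163789 239.70538985] [0.44598593 0.21674123 0.03359935] [0.42462511 0.19370528 0.00459614] [0.57263932 0.34604177 0.12441822]
```

View pics/wrist5.png

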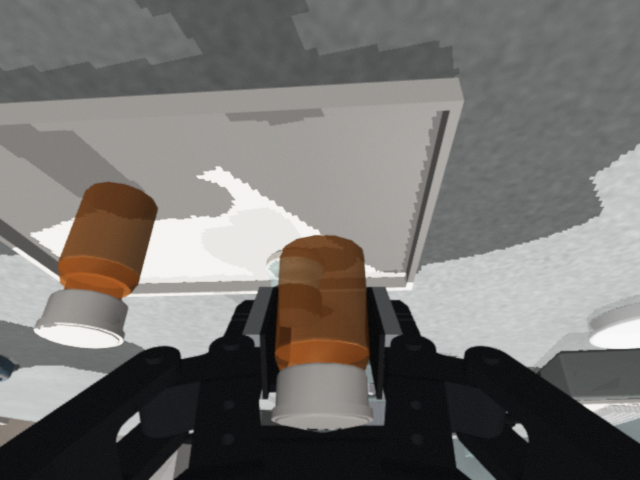

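View pics/sc5c.png

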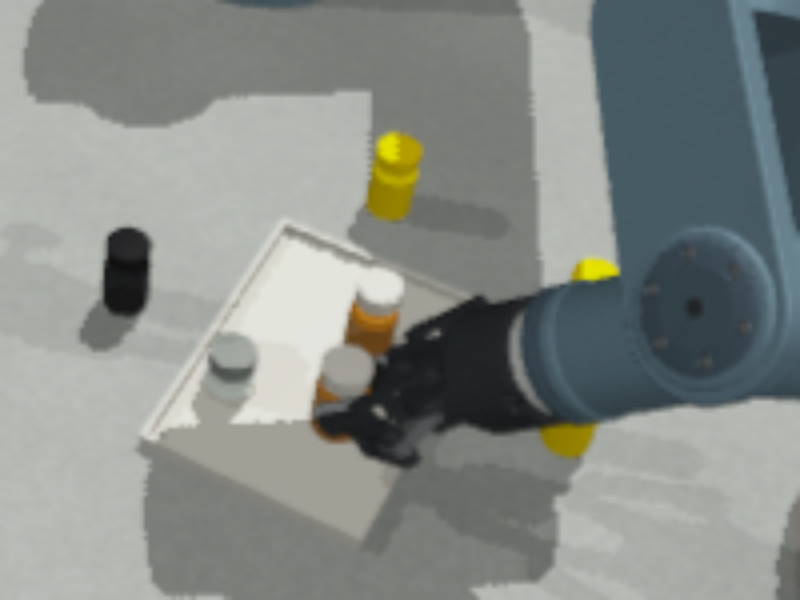

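View pics/side5.png

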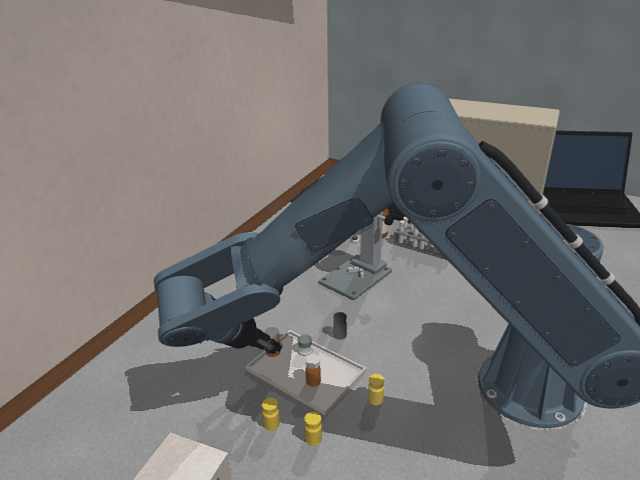

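Call:
{"fn": "play_rows", "kwargs": {"deltas": [[[0, 0, -0.2], [0, 0, 0], 0.2], [[0, 0, -0.2], [0, 0, 0], 0.2], [[0, 0, -0.08], [0, 0, 0], 0.2], [[0, 0, -0.04], [0, 0, 0], 0.2], [[0, 0, -0.02], [0, 0, 0], 0.2], [[0, 0, 0], [0, 0, 0], 0.2]]}}

```text
clock: 8.48
ee_pos: [0.54, 0.2011, 0.0289]
ee_rot: [-2.303, 0.0, -0.226]
wrist_force: [0.4, -0.2, -0.2]
width: 0.0329
```

Run:
```python
from h import *
np.set_printoptions(precision=4,suppress=True)
d=pickle.load(open("d5.pkl","rb"))
W=d["wrist"];hsv=cv2.cvtColor(W["pixels"],cv2.COLOR_RGB2HSV);C=cloud(W)
am=(hsv[...,0]<22)&(hsv[...,1]>140)&(hsv[...,2]>50)&(C[...,2]<.1)
am=cv2.erode(am.astype(np.uint8),np.ones((5,5)))
nl,lab,st,ce=cv2.connectedComponentsWithStats(am)
from scipy.optimize import least_squares
for i in np.argsort(-st[1:,4])[:2]+1:
    q=C[lab==i];zb=.0455 if ce[i][0]>200 else .004
    q=q[(q[:,2]>zb+.003)&(q[:,2]<zb+.037)]
    f=lambda p:np.hypot(q[:,0]-p[0]-p[2]*(q[:,2]-zb),q[:,1]-p[1]-p[3]*(q[:,2]-zb))-.017
    r=least_squares(f,[q[:,0].mean(),q[:,1].mean()-.015,0,0],loss="soft_l1",f_scale=.001);print(len(q),r.x,np.abs(r.fun).mean())
print(d["state"]["ee_pos"])
```

```text
5676 [0.5396 0.204  0.0077 0.0015] 0.0004030553461717308
3736 [0.4372 0.2055 0.0021 0.0001] 0.00044752998152427516
[0.5378 0.2003 0.0665]
```

Call:
{"fn": "play_rows", "kwargs": {"deltas": [[[0, 0, -0.03], [0, 0, 0], 0.2], [[0, 0, -0.015], [0, 0, 0], 0.2], [[0, 0, 0], [0, 0, 0], 0.2]]}}

```text
clock: 8.85
ee_pos: [0.5398, 0.201, 0.0253]
ee_rot: [-2.303, 0.0, -0.226]
wrist_force: [-0.5, -1.0, -1.2]
width: 0.033
```

Call:
{"fn": "play_rows", "kwargs": {"deltas": [[[0, 0, 0], [0, 0, 0], 0.45], [[0, 0, 0], [0, 0, 0], 0.7], [[0, 0, 0], [0, 0, 0], 0.7], [[0.034, 0.145, 0.165], [0, 0, 0], 0.7], [[0.068, 0.29, 0.33], [0, 0, 0], 0.7], [[0.068, 0.29, 0.33], [0, 0, 0], 0.7], [[0.068, 0.29, 0.33], [0, 0, 0], 0.7], [[0, 0, 0], [0, 0, 0], 0.7]]}}

```text
clock: 9.85
ee_pos: [0.5594, 0.2798, 0.1151]
ee_rot: [-2.298, -0.005, -0.224]
wrist_force: [-0.5, -0.7, -0.4]
width: 0.06
```

```bash
cat > cyl.py <<'E'
from h import *
from scipy.optimize import least_squares
def cyl(im,zb,n=2,yr=(-1,1),mask=None):
    hsv=cv2.cvtColor(im["pixels"],cv2.COLOR_RGB2HSV);C=cloud(im)
    am=(hsv[...,0]<22)&(hsv[...,1]>140)&(hsv[...,2]>50)&(C[...,2]<zb+.06)&(C[...,1]>yr[0])&(C[...,1]<yr[1])
    am=cv2.erode(am.astype(np.uint8),np.ones((3,3)))
    nl,lab,st,ce=cv2.connectedComponentsWithStats(am)
    for i in np.argsort(-st[1:,4])[:n]+1:
        q=C[lab==i];q=q[(q[:,2]>zb+.003)&(q[:,2]<zb+.037)]
        if len(q)<30: continue
        f=lambda p:np.hypot(q[:,0]-p[0]-p[2]*(q[:,2]-zb),q[:,1]-p[1]-p[3]*(q[:,2]-zb))-.017
        o=im["pose"][:2,3];m=q.mean(0)[:2];e=(m-o)/np.linalg.norm(m-o)
        r=least_squares(f,[*(m+.015*e),0,0],loss="soft_l1",f_scale=.001);print("cyl",ce[i].round(),len(q),"xy",r.x[:2].round(4),"tilt",r.x[2:].round(3),np.abs(r.fun).mean().round(4))
E
python3 snap.py 6 wrist,scene
python3 - <<'E'
from cyl import *
d=pickle.load(open("d6.pkl","rb"));cyl(d["wrist"],.004)
E
```

```text
{'clock': 9.85, 'qpos': [0.525, 0.8094, 1.1241, -0.5184, 1.7274, 0.8072], 'ee_pos': [0.5594, 0.2798, 0.1151], 'ee_rot': [-2.2983, -0.0047, -0.224], 'wrist_force': [-0.4573, -0.6502, -0.437]}
[[ 0.975 -0.144  0.169  0.559]
 [-0.222 -0.649  0.728  0.28 ]
 [ 0.005 -0.747 -0.665  0.115]
 [ 0.     0.     0.     1.   ]]
cyl [173. 241.] 1689 xy [0.4372 0.2053] tilt [0.003 0.003] 0.0005
cyl [319. 217.] 1932 xy [0.542  0.2048] tilt [-0.001  0.003] 0.0004
```

View pics/wrist6.png

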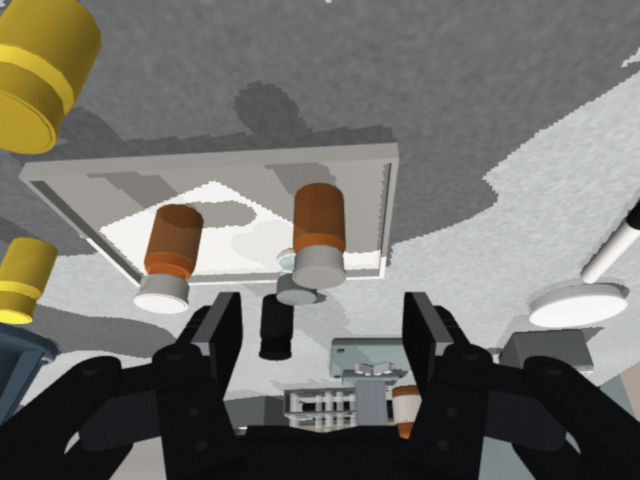

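Call:
{"fn": "play_rows", "kwargs": {"deltas": [[[-0.303, -0.07, -0.05], [0, 0, -0.094], 0.7], [[-0.303, -0.07, -0.05], [0, 0, -0.094], 0.7], [[-0.303, -0.07, -0.05], [0, 0, -0.094], 0.7], [[-0.303, -0.07, -0.05], [0, 0, -0.094], 0.7], [[0, 0, 0], [0, 0, 0], 0.7]]}}

```text
clock: 10.58
ee_pos: [0.4653, 0.2544, 0.0956]
ee_rot: [-2.306, 0.003, -0.522]
wrist_force: [0.2, 0.2, -0.7]
width: 0.0597
```

```bash
python3 snap.py 7 wrist
python3 - <<'E'
from cyl import *
d=pickle.load(open("d7.pkl","rb"));cyl(d["wrist"],.004,3)
E
```

```text
{'clock': 10.575, 'qpos': [0.4908, 0.728, 1.311, -0.3672, 1.7461, 1.0689], 'ee_pos': [0.4653, 0.2544, 0.0956], 'ee_rot': [-2.3064, 0.0028, -0.522], 'wrist_force': [0.2095, 0.1518, -0.7204]}
[[ 0.867 -0.336  0.368  0.465]
 [-0.499 -0.581  0.644  0.254]
 [-0.003 -0.741 -0.671  0.096]
 [ 0.     0.     0.     1.   ]]
cyl [508. 166.] 3877 xy [0.542 0.205] tilt [0.    0.003] 0.0004
cyl [321. 230.] 2441 xy [0.4374 0.2055] tilt [-0.003  0.001] 0.0004
cyl [601. 381.] 110 xy [ 0.5806 -0.4594] tilt [ 0.151 -0.076] 0.0013
```

View pics/wrist7.png

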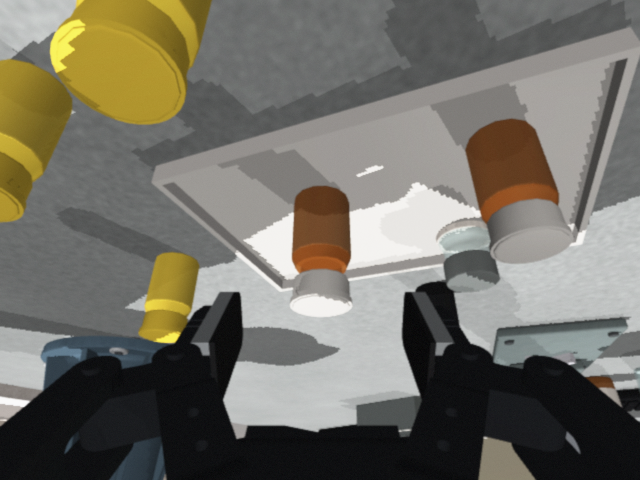

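Call:
{"fn": "play_rows", "kwargs": {"deltas": [[[-0.081, -0.142, -0.187], [0, 0, 0], 0.7], [[-0.081, -0.142, -0.187], [0, 0, 0], 0.7], [[-0.081, -0.142, -0.187], [0, 0, 0], 0.7], [[-0.081, -0.142, -0.187], [0, 0, 0], 0.7], [[-0.081, -0.142, -0.15], [0, 0, 0], 0.7], [[0, 0, 0], [0, 0, 0], 0.7]]}}

```text
clock: 11.38
ee_pos: [0.4352, 0.2018, 0.0287]
ee_rot: [-2.305, 0.002, -0.522]
wrist_force: [0.1, 0.3, 0.8]
width: 0.0597
```

```bash
python3 snap.py 8 wrist
python3 - <<'E'
from cyl import *
d=pickle.load(open("d8.pkl","rb"));cyl(d["wrist"],.004,2)
E
```

```text
{'clock': 11.375, 'qpos': [0.4419, 0.7305, 1.4764, -0.3909, 1.5732, 1.0928], 'ee_pos': [0.4352, 0.2018, 0.0287], 'ee_rot': [-2.305, 0.0019, -0.522], 'wrist_force': [0.111, 0.2832, 0.8334]}
[[ 0.867 -0.335  0.369  0.435]
 [-0.499 -0.58   0.644  0.202]
 [-0.002 -0.742 -0.67   0.029]
 [ 0.     0.     0.     1.   ]]
cyl [320. 303.] 6863 xy [0.4373 0.2056] tilt [ 0.001 -0.001] 0.0004
cyl [610. 213.] 7772 xy [0.5422 0.2052] tilt [0.002 0.005] 0.0005
```

View pics/wrist8.png

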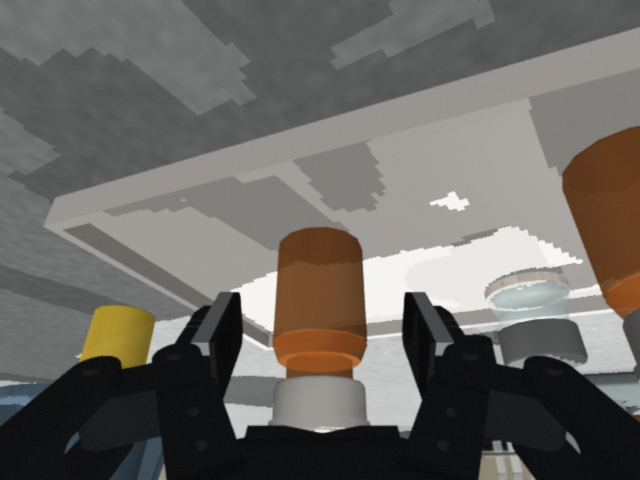

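Call:
{"fn": "play_rows", "kwargs": {"deltas": [[[0, 0, -0.04], [0, 0, 0], 0.7], [[0, 0, 0], [0, 0, 0], 0.3], [[0, 0, 0], [0, 0, 0], 0.2], [[0, 0, 0], [0, 0, 0], 0.2], [[0, 0, 0], [0, 0, 0], 0.2], [[0, 0, 0], [0, 0, 0], 0.2]], "grip_force": 30}}

```text
clock: 12.18
ee_pos: [0.4368, 0.2032, 0.027]
ee_rot: [-2.302, -0.0, -0.521]
wrist_force: [0.8, 1.5, 4.9]
width: 0.0326
```

Call:
{"fn": "play_rows", "kwargs": {"deltas": [[[0, 0, 0.1], [0, 0, 0], 0.2], [[0, 0, 0.3], [0, 0, 0], 0.2], [[0, 0, 0.5], [0, 0, 0], 0.2], [[0, 0, 0.5], [0, 0, 0], 0.2], [[0, 0, 0], [0, 0, 0], 0.2]]}}

```text
clock: 12.8
ee_pos: [0.4384, 0.2038, 0.1357]
ee_rot: [-2.297, -0.004, -0.521]
wrist_force: [-0.2, 1.2, -1.1]
width: 0.0324
```

```bash
python3 snap.py 9 wrist,scene
python3 - <<'E'
from cyl import *
d=pickle.load(open("d9.pkl","rb"));z=d["state"]["ee_pos"][2]
cyl(d["wrist"],z-.0225,2)
print(d["state"]["ee_pos"])
W=d["wrist"];C=cloud(W);print(C[226:300:8,322])
E
```

```text
{'clock': 12.8, 'qpos': [0.4428, 0.5694, 1.4693, -0.3957, 1.7195, 1.0325], 'ee_pos': [0.4384, 0.2038, 0.1357], 'ee_rot': [-2.297, -0.0041, -0.5213], 'wrist_force': [-0.1918, 1.2222, -1.1232]}
[[ 0.867 -0.328  0.375  0.438]
 [-0.498 -0.577  0.647  0.204]
 [ 0.004 -0.748 -0.664  0.136]
 [ 0.     0.     0.     1.   ]]
cyl [322. 310.] 7094 xy [0.4404 0.2051] tilt [-0.008 -0.001] 0.0004
[0.43844998 0.20375944 0.13567402]
[[0.36578731 0.07324228 0.00139574]
 [0.35945806 0.0621911  0.00168012]
 [0.44855211 0.21910219 0.11712057]
 [0.44883922 0.21964624 0.12089348]
 [0.4488703  0.21973869 0.12427335]
 [0.44874449 0.21955433 0.12740677]
 [0.44860274 0.21934123 0.13046037]
 [0.44856284 0.21930642 0.13355038]
 [0.44857059 0.21935457 0.13661563]
 [0.4489513  0.22005692 0.13993   ]]
```

View pics/wrist9.png

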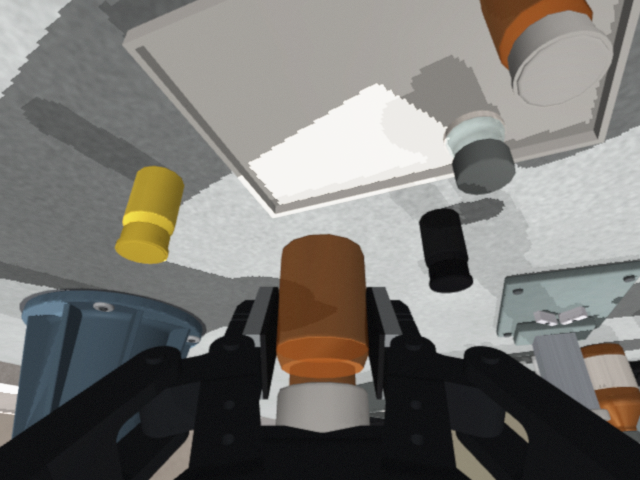

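Call:
{"fn": "play_rows", "kwargs": {"deltas": [[[0.188, -0.2, 0.2], [0, 0, 0.047], 0.2], [[0.188, -0.4, 0.1], [0, 0, 0.047], 0.2], [[0.188, -0.526, 0], [0, 0, 0.047], 0.2], [[0.188, -0.526, 0], [0, 0, 0.047], 0.2], [[0.188, -0.526, 0], [0, 0, 0.047], 0.2], [[0.188, -0.526, 0], [0, 0, 0.047], 0.2], [[0.188, -0.526, 0], [0, 0, 0.047], 0.2], [[0.188, -0.526, -0.2], [0, 0, 0.047], 0.2], [[0, -0.3, -0.4], [0, 0, 0], 0.2], [[0, -0.15, -0.4], [0, 0, 0], 0.2], [[0, 0, -0.3], [0, 0, 0], 0.2], [[0, 0, 0], [0, 0, 0], 0.2]]}}

```text
clock: 14.4
ee_pos: [0.5464, -0.1126, 0.0535]
ee_rot: [-2.304, 0.007, -0.227]
wrist_force: [0.4, -0.2, -0.2]
width: 0.0326
```

```bash
python3 snap.py 10 wrist,scene,side
python3 - <<'E'
from cyl import *
d=pickle.load(open("d10.pkl","rb"));z=d["state"]["ee_pos"][2];print(press(d["state"]["ee_pos"]))
cyl(d["wrist"],z-.0225,1)
W=d["wrist"];C=cloud(W);hsv=cv2.cvtColor(W["pixels"],cv2.COLOR_RGB2HSV)
am=(hsv[...,0]<22)&(hsv[...,1]>140)&(hsv[...,2]>50)
nl,lab,st,ce=cv2.connectedComponentsWithStats(am.astype(np.uint8));i=1+np.argmax(st[1:,4]);q=C[lab==i];print("minz",np.percentile(q[:,2],[.3,1,2]),z)
x,y,zz=C[...,0],C[...,1],C[...,2]
m=(np.abs(zz-.012)<.004)&(x>.4)&(x<.65)&(y<-.08)&(y>-.35)
p=C[m][:,:2];r=cv2.minAreaRect((p*1000).astype(np.float32));print(m.sum(),r,cv2.boxPoints(r))
E
```

```text
{'clock': 14.4, 'qpos': [-0.0386, 0.5876, 1.6562, -0.7807, 1.2011, 0.5942], 'ee_pos': [0.5464, -0.1126, 0.0535], 'ee_rot': [-2.3037, 0.0072, -0.2268], 'wrist_force': [0.3542, -0.1666, -0.222]}
[[ 0.974 -0.156  0.162  0.546]
 [-0.225 -0.651  0.725 -0.113]
 [-0.007 -0.743 -0.669  0.054]
 [ 0.     0.     0.     1.   ]]
(np.float64(-0.09576768191296733), np.float64(-0.004372353221351082))
cyl [322. 310.] 7024 xy [ 0.5477 -0.1112] tilt [0.007 0.001] 0.0004
minz [0.03231435 0.0329058  0.03366737] 0.05351746781523135
12450 ((534.748779296875, -186.3769073486328), (127.30091094970703, 128.90306091308594), 77.27977752685547) [[ 457.86386  -234.27356 ]
 [ 583.6033   -262.6568  ]
 [ 611.63367  -138.48026 ]
 [ 485.8943   -110.097015]]
```

View pics/wrist10.png

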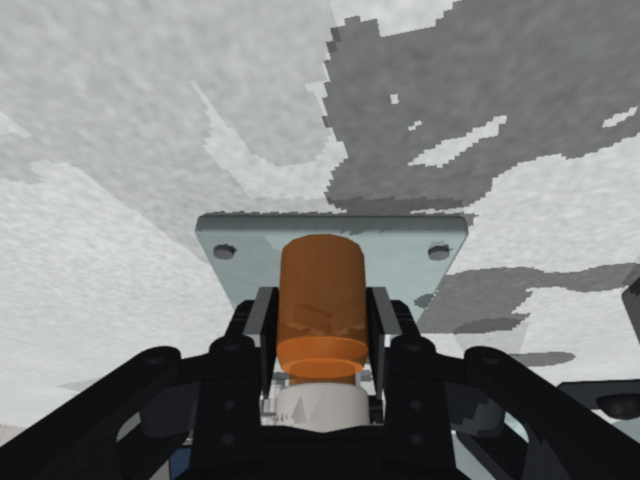

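Call:
{"fn": "play_rows", "kwargs": {"deltas": [[[-0.04, -0.15, -0.041], [0, 0, 0], 0.2], [[-0.04, -0.25, -0.041], [0, 0, 0], 0.2], [[-0.04, -0.25, -0.041], [0, 0, 0], 0.2], [[-0.04, -0.25, -0.041], [0, 0, 0], 0.2], [[-0.04, -0.18, -0.041], [0, 0, 0], 0.2], [[0, 0, 0], [0, 0, 0], 0.2]]}}

```text
clock: 15.3
ee_pos: [0.5334, -0.1948, 0.0409]
ee_rot: [-2.303, 0.001, -0.228]
wrist_force: [-0.1, -0.3, -0.9]
width: 0.0328
```

```bash
python3 snap.py 11 wrist,scene
python3 - <<'E'
from cyl import *
d=pickle.load(open("d11.pkl","rb"));z=d["state"]["ee_pos"][2];print(press(d["state"]["ee_pos"]))
cyl(d["wrist"],z-.0212,1)
W=d["wrist"];C=cloud(W);hsv=cv2.cvtColor(W["pixels"],cv2.COLOR_RGB2HSV)
am=(hsv[...,0]<22)&(hsv[...,1]>140)&(hsv[...,2]>50)
nl,lab,st,ce=cv2.connectedComponentsWithStats(am.astype(np.uint8));i=1+np.argmax(st[1:,4]);q=C[lab==i];print("minz",np.percentile(q[:,2],[.3,1,2]),z)
c=d["scene"]["pixels"][170:320,220:420,::-1];cv2.imwrite("pics/sc11c.png",cv2.resize(c,None,fx=4,fy=4))
E
```

```text
{'clock': 15.3, 'qpos': [-0.1818, 0.576, 1.7127, -0.8546, 1.0867, 0.5531], 'ee_pos': [0.5334, -0.1948, 0.0409], 'ee_rot': [-2.3028, 0.0011, -0.228], 'wrist_force': [-0.1027, -0.3256, -0.9052]}
[[ 0.974 -0.152  0.167  0.533]
 [-0.226 -0.651  0.725 -0.195]
 [-0.001 -0.744 -0.668  0.041]
 [ 0.     0.     0.     1.   ]]
(np.float64(-0.012785462288063038), np.float64(0.0011019674941284488))
cyl [322. 310.] 7131 xy [ 0.5349 -0.1934] tilt [-0.     0.001] 0.0004
minz [0.01948911 0.02013302 0.02085406] 0.040866990276795585
```

View pics/wrist11.png

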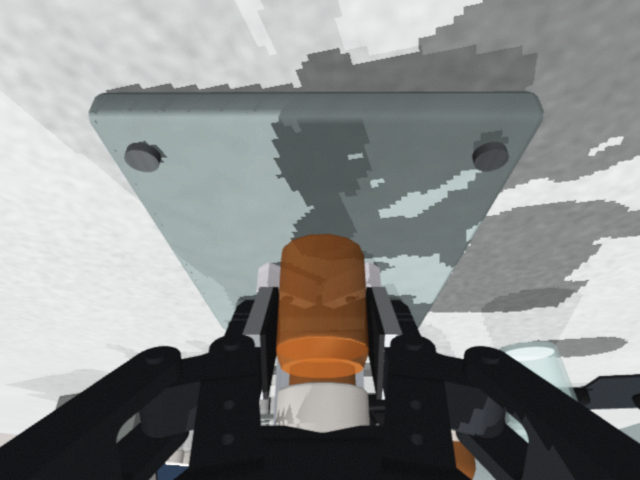

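View pics/sc11c.png

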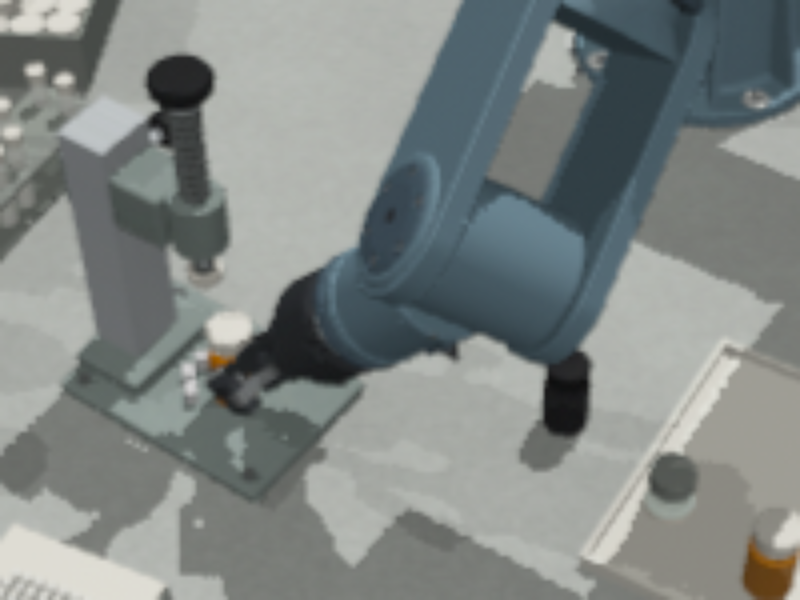

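Call:
{"fn": "play_rows", "kwargs": {"deltas": [[[-0.013, 0.003, -0.045], [0, 0, 0], 0.2], [[-0.013, 0.003, -0.035], [0, 0, 0], 0.2], [[-0.01, -0.046, 0], [0, 0, 0], 0.2], [[-0.01, -0.046, 0], [0, 0, 0], 0.2], [[0, 0, 0], [0, 0, 0], 0.2]]}}

```text
clock: 16.02
ee_pos: [0.5306, -0.2003, 0.0352]
ee_rot: [-2.303, 0.0, -0.226]
wrist_force: [0.5, 0.5, -1.4]
width: 0.0329
```

```bash
python3 snap.py 12 wrist
python3 - <<'E'
from cyl import *
d=pickle.load(open("d12.pkl","rb"));z=d["state"]["ee_pos"][2];print(press(d["state"]["ee_pos"]))
cyl(d["wrist"],z-.0212,1)
E
```

```text
{'clock': 16.025, 'qpos': [-0.1923, 0.5813, 1.7208, -0.865, 1.0707, 0.5584], 'ee_pos': [0.5306, -0.2003, 0.0352], 'ee_rot': [-2.3027, 0.0005, -0.2265], 'wrist_force': [0.517, 0.5341, -1.4297]}
[[ 0.974 -0.15   0.167  0.531]
 [-0.225 -0.651  0.725 -0.2  ]
 [-0.    -0.744 -0.668  0.035]
 [ 0.     0.     0.     1.   ]]
(np.float64(-0.006780115567530125), np.float64(-0.0004272075276785082))
cyl [322. 310.] 7157 xy [ 0.532  -0.1989] tilt [0.    0.002] 0.0004
```

Run:
```python
from cyl import *
for k in (1,2,3):
    d=pickle.load(open(f"d{k}.pkl","rb"));cyl(d["wrist"],.012,1,(-.3,0))
```

```text
cyl [330. 253.] 1492 xy [ 0.5294 -0.2072] tilt [-0.001  0.005] 0.0004
cyl [318. 342.] 4132 xy [ 0.5294 -0.207 ] tilt [-0.002 -0.001] 0.0004
cyl [314. 293.] 7155 xy [ 0.5294 -0.207 ] tilt [-0.001  0.001] 0.0004
```

Call:
{"fn": "play_rows", "kwargs": {"deltas": [[[-0.012, -0.035, -0.015], [0, 0, 0], 0.2], [[-0.012, -0.035, 0], [0, 0, 0], 0.2], [[-0.011, -0.033, 0], [0, 0, 0], 0.2], [[0, 0, 0], [0, 0, 0], 0.2]]}}

```text
clock: 16.58
ee_pos: [0.5291, -0.2081, 0.035]
ee_rot: [-2.303, -0.001, -0.225]
wrist_force: [2.5, 0.5, 5.9]
width: 0.0328
```

```bash
python3 snap.py 13 wrist,scene,side
python3 - <<'E'
from cyl import *
d=pickle.load(open("d13.pkl","rb"));z=d["state"]["ee_pos"][2];print(press(d["state"]["ee_pos"]))
cyl(d["wrist"],z-.0212,1)
W=d["wrist"];C=cloud(W);hsv=cv2.cvtColor(W["pixels"],cv2.COLOR_RGB2HSV)
am=(hsv[...,0]<22)&(hsv[...,1]>140)&(hsv[...,2]>50)
nl,lab,st,ce=cv2.connectedComponentsWithStats(am.astype(np.uint8));i=1+np.argmax(st[1:,4]);q=C[lab==i];print("minz",np.percentile(q[:,2],[.3,1,2]),z)
c=W["pixels"][200:460,200:450,::-1];cv2.imwrite("pics/w13c.png",cv2.resize(c,None,fx=2.3,fy=2.3))
c=d["side"]["pixels"][170:310,290:430,::-1];cv2.imwrite("pics/s13c.png",cv2.resize(c,None,fx=4,fy=4))
E
```

```text
{'clock': 16.575, 'qpos': [-0.2061, 0.5785, 1.7266, -0.8737, 1.0593, 0.5549], 'ee_pos': [0.5291, -0.2081, 0.035], 'ee_rot': [-2.3033, -0.0015, -0.2254], 'wrist_force': [2.4913, 0.5134, 5.8804]}
[[ 0.975 -0.148  0.167  0.529]
 [-0.223 -0.652  0.724 -0.208]
 [ 0.001 -0.744 -0.669  0.035]
 [ 0.     0.     0.     1.   ]]
(np.float64(0.0011748799847537655), np.float64(-0.00017260695369612837))
cyl [322. 310.] 7175 xy [ 0.5306 -0.2067] tilt [-0.002  0.001] 0.0004
minz [0.01360347 0.01423999 0.01499085] 0.03496858413973875
```

View pics/w13c.png

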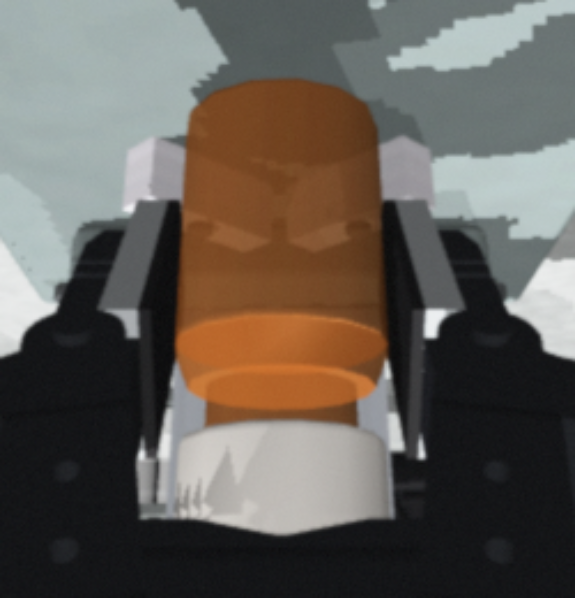

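View pics/s13c.png

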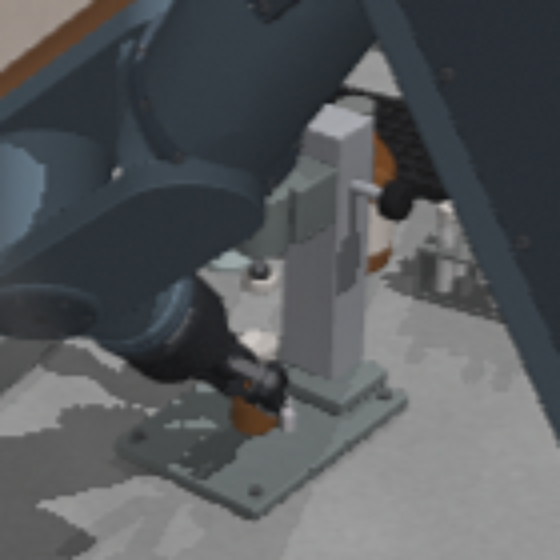

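Call:
{"fn": "play_rows", "kwargs": {"deltas": [[[-0.013, 0.003, 0.008], [0, 0, 0], 0.2], [[-0.003, -0.013, 0], [0, 0, 0], 0.2], [[0, 0, 0], [0, 0, 0], 0.2]]}}

```text
clock: 17.1
ee_pos: [0.5273, -0.2084, 0.035]
ee_rot: [-2.303, -0.0, -0.226]
wrist_force: [1.4, 3.5, 5.0]
width: 0.0327
```

```bash
python3 snap.py 14 wrist
python3 - <<'E'
from cyl import *
d=pickle.load(open("d14.pkl","rb"));z=d["state"]["ee_pos"][2];print(press(d["state"]["ee_pos"]))
cyl(d["wrist"],.012,1)
E
```

```text
{'clock': 17.1, 'qpos': [-0.2075, 0.5759, 1.7306, -0.8736, 1.0583, 0.5543], 'ee_pos': [0.5273, -0.2084, 0.035], 'ee_rot': [-2.3027, -0.0003, -0.2257], 'wrist_force': [1.3501, 3.5357, 4.9534]}
[[ 0.975 -0.149  0.167  0.527]
 [-0.224 -0.651  0.725 -0.208]
 [ 0.    -0.744 -0.668  0.035]
 [ 0.     0.     0.     1.   ]]
(np.float64(0.0018143047897128985), np.float64(-0.0018643189532397656))
cyl [322. 310.] 7049 xy [ 0.5288 -0.2068] tilt [-0.001 -0.004] 0.0004
```

Call:
{"fn": "play_rows", "kwargs": {"deltas": [[[0, 0, 0], [0, 0, 0], 0.42], [[0, 0, 0], [0, 0, 0], 0.7], [[0, 0, 0], [0, 0, 0], 0.7], [[0.02, 0.09, 0.0], [0, 0, 0], 0.7], [[0.06, 0.26, 0.0], [0, 0, 0], 0.7], [[0.06, 0.26, 0.05], [0, 0, 0], 0.7], [[0.06, 0.26, 0.1], [0, 0, 0], 0.7], [[0, 0, 0], [0, 0, 0], 0.7]]}}

```text
clock: 18.15
ee_pos: [0.5435, -0.1412, 0.047]
ee_rot: [-2.303, -0.002, -0.223]
wrist_force: [-0.8, -0.6, 0.4]
width: 0.0597
```

```bash
python3 snap.py 15 wrist,side
python3 - <<'E'
from cyl import *
d=pickle.load(open("d15.pkl","rb"));z=d["state"]["ee_pos"][2];print(press(d["state"]["ee_pos"]))
cyl(d["wrist"],.012,1)
W=d["wrist"];C=cloud(W)
c=W["pixels"][200:460,200:450,::-1];cv2.imwrite("pics/w15c.png",cv2.resize(c,None,fx=2.3,fy=2.3))
E
```

```text
{'clock': 18.15, 'qpos': [-0.0872, 0.5835, 1.6814, -0.8112, 1.1512, 0.5868], 'ee_pos': [0.5435, -0.1412, 0.047], 'ee_rot': [-2.3025, -0.0017, -0.2229], 'wrist_force': [-0.8324, -0.5556, 0.3727]}
[[ 0.975 -0.146  0.166  0.544]
 [-0.221 -0.652  0.725 -0.141]
 [ 0.002 -0.744 -0.668  0.047]
 [ 0.     0.     0.     1.   ]]
(np.float64(-0.06725522959719603), np.float64(-0.0008914434838822675))
cyl [320. 335.] 3516 xy [ 0.5287 -0.2068] tilt [-0.003 -0.   ] 0.0004
```

View pics/w15c.png

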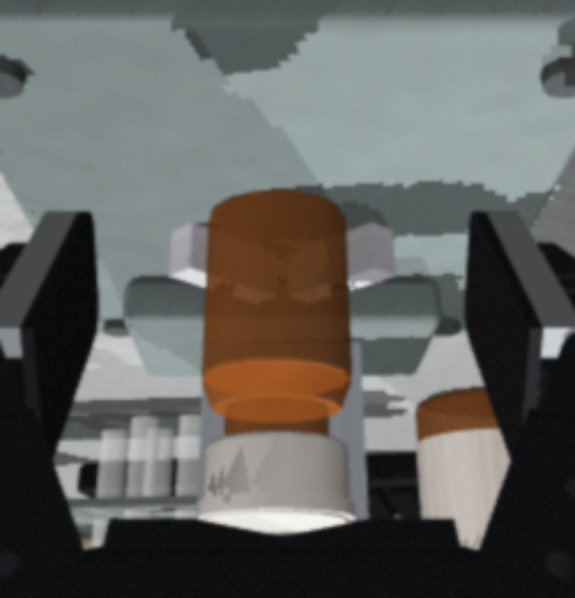

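Call:
{"fn": "play_rows", "kwargs": {"deltas": [[[0.04, 0.17, 0.3], [0, 0, 0], 0.7], [[0.04, 0.17, 0.55], [0, 0, 0], 0.7], [[0.04, 0.17, 0.55], [0, 0, 0], 0.7], [[0.02, 0.09, 0.55], [0.114, -0.026, 0], 0], [[0, 0, 0.55], [0.114, -0.026, 0], 0], [[0, 0, 0.55], [0.114, -0.026, 0], 0], [[0, 0, 0.5], [0.114, -0.026, 0], 0], [[0, 0, 0.5], [0.114, -0.026, 0], 0], [[0, 0, 0.2], [0.114, -0.026, 0], 0], [[0, 0, 0], [0.114, -0.026, 0], 0], [[0, 0, 0], [0.114, -0.026, 0], 0], [[0, 0, 0], [0, 0, 0], 0]], "grip_force": 40}}

```text
clock: 19.75
ee_pos: [0.5518, -0.1002, 0.3645]
ee_rot: [-1.569, 0.002, -0.229]
wrist_force: [-0.3, -0.4, 0.2]
width: 0.0
```

```bash
python3 snap.py 16 wrist,scene,side
python3 - <<'E'
from cyl import *
d=pickle.load(open("d16.pkl","rb"));print(press(d["state"]["ee_pos"]))
np.set_printoptions(precision=4,suppress=True)
for n in ("wrist","scene","side"):
    im=d[n];C=cloud(im);px=im["pixels"].astype(int)
    m=(abs(C[...,2]-.304)<.008)&(np.hypot(C[...,0]-.5294,C[...,1]+.207)<.035)
    q=C[m];print(n,m.sum(),q.mean(0) if len(q) else "", (q.min(0)+q.max(0))/2 if len(q) else "", np.ptp(q,axis=0) if len(q) else "")
c=d["side"]["pixels"][150:310,290:430,::-1];cv2.imwrite("pics/s16c.png",cv2.resize(c,None,fx=3.7,fy=3.7))
E
```

```text
{'clock': 19.75, 'qpos': [-0.3922, 0.0724, 1.4627, 0.0015, 1.6088, -0.1631], 'ee_pos': [0.5518, -0.1002, 0.3645], 'ee_rot': [-1.5689, 0.0021, -0.229], 'wrist_force': [-0.2815, -0.3896, 0.2335]}
[[ 0.974 -0.002  0.227  0.552]
 [-0.227  0.002  0.974 -0.1  ]
 [-0.002 -1.     0.002  0.364]
 [ 0.     0.     0.     1.   ]]
(np.float64(-0.10907938385573308), np.float64(-0.0019216212248009041))
wrist 488 [ 0.5304 -0.197   0.3061] [ 0.5293 -0.198   0.3044] [0.0127 0.0215 0.0077]
scene 179 [ 0.5337 -0.2052  0.3046] [ 0.5325 -0.2063  0.3033] [0.0393 0.04   0.0132]
side 128 [ 0.5257 -0.2028  0.303 ] [ 0.5275 -0.2035  0.303 ] [0.0424 0.0462 0.0131]
```

View pics/wrist16.png

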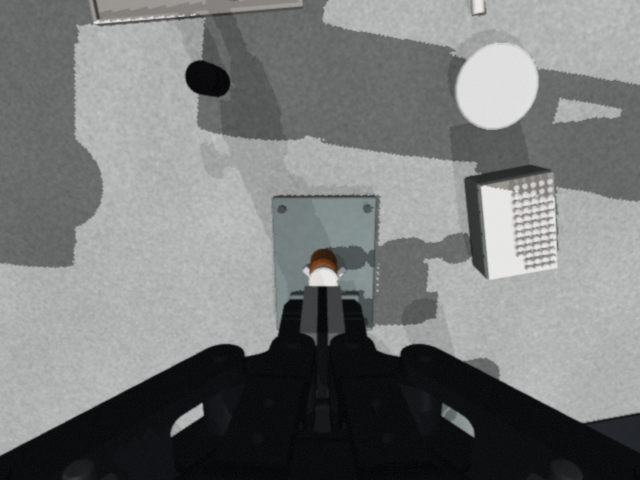

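View pics/s16c.png

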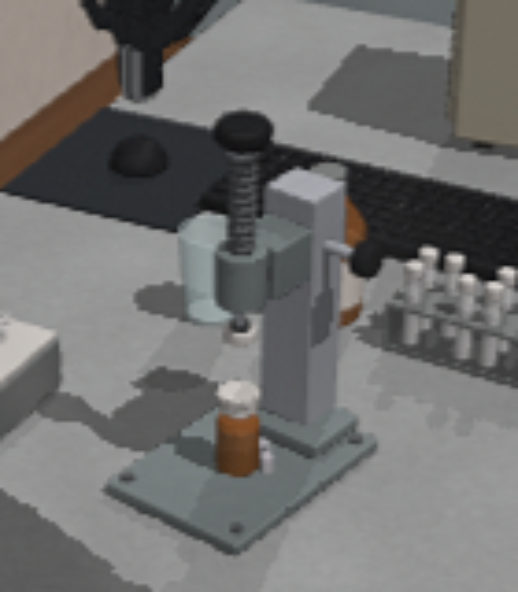

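View pics/scene16.png

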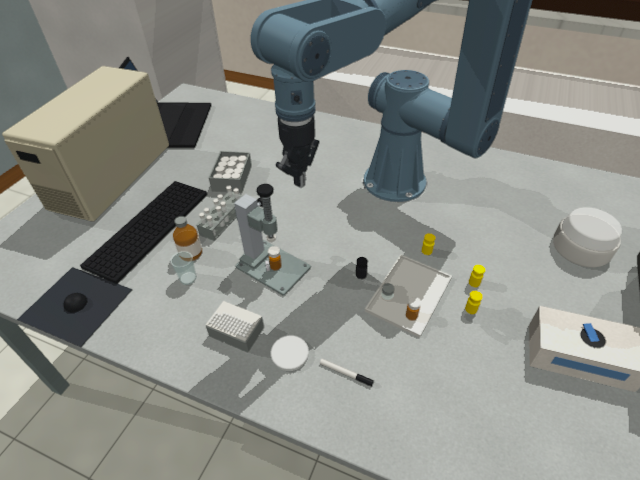

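Call:
{"fn": "play_rows", "kwargs": {"deltas": [[[-0.05, -0.256, 0], [0, 0, 0], 0], [[-0.083, -0.396, 0], [0, 0, 0], 0], [[-0.083, -0.396, 0], [0, 0, 0], 0], [[-0.083, -0.376, -0.1], [0, 0, 0], 0], [[0, 0, -0.3], [0, 0, 0], 0], [[0, 0, -0.15], [0, 0, 0], 0], [[0, 0, 0], [0, 0, 0], 0]]}}

```text
clock: 20.78
ee_pos: [0.5296, -0.2047, 0.3225]
ee_rot: [-1.568, 0.004, -0.225]
wrist_force: [-0.5, 0.9, 0.9]
width: -0.0001
```

```bash
python3 snap.py 17 scene,side
python3 - <<'E'
from cyl import *
d=pickle.load(open("d17.pkl","rb"));print(press(d["state"]["ee_pos"]))
a=d["side"]["pixels"][130:290,290:430,::-1];b=d["scene"]["pixels"][130:290,200:340,::-1];cv2.imwrite("pics/s17c.png",cv2.resize(np.hstack([a,b]),None,fx=2.8,fy=2.8))
E
```

```text
{'clock': 20.775, 'qpos': [-0.5788, 0.1061, 1.5081, 0.0017, 1.5318, -0.3542], 'ee_pos': [0.5296, -0.2047, 0.3225], 'ee_rot': [-1.5677, 0.0035, -0.2247], 'wrist_force': [-0.548, 0.8654, 0.8882]}
[[ 0.975 -0.003  0.223  0.53 ]
 [-0.223  0.004  0.975 -0.205]
 [-0.004 -1.     0.003  0.322]
 [ 0.     0.     0.     1.   ]]
(np.float64(-0.002253388685630481), np.float64(-0.00040897199480371466))
```

View pics/s17c.png

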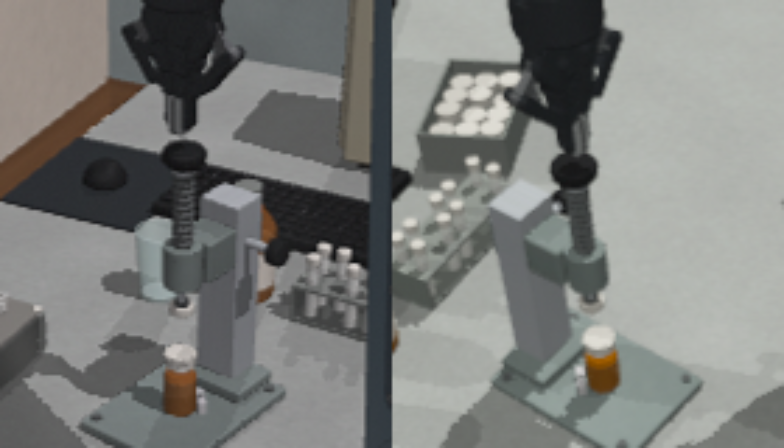

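Call:
{"fn": "play_rows", "kwargs": {"deltas": [[[0, -0.026, -0.12], [0, 0, 0], 0], [[0, 0, -0.12], [0, 0, 0], 0], [[0, 0, -0.12], [0, 0, 0], 0], [[0, 0, -0.12], [0, 0, 0], 0], [[0, 0, -0.12], [0, 0, 0], 0], [[0, 0, 0], [0, 0, 0], 0]]}}

```text
clock: 21.62
ee_pos: [0.5303, -0.2071, 0.2784]
ee_rot: [-1.568, 0.001, -0.225]
wrist_force: [-0.3, 0.1, 6.9]
width: 0.0002
```

Call:
{"fn": "play_rows", "kwargs": {"deltas": [[[0, 0, -0.05], [0, 0, 0], 0], [[0, 0, -0.05], [0, 0, 0], 0], [[0, 0, -0.05], [0, 0, 0], 0], [[0, 0, 0], [0, 0, 0], 0]]}}

```text
clock: 22.12
ee_pos: [0.5303, -0.2071, 0.2679]
ee_rot: [-1.568, 0.0, -0.225]
wrist_force: [-1.1, 0.9, 6.8]
width: 0.0001
```

Call:
{"fn": "play_rows", "kwargs": {"deltas": [[[0, 0, -0.03], [0, 0, 0], 0], [[0, 0, -0.03], [0, 0, 0], 0], [[0, 0, 0], [0, 0, 0], 0]]}}

```text
clock: 22.5
ee_pos: [0.5303, -0.2071, 0.2636]
ee_rot: [-1.569, 0.0, -0.225]
wrist_force: [-0.8, 0.9, 7.5]
width: -0.0002
```

Call:
{"fn": "play_rows", "kwargs": {"deltas": [[[0, 0, -0.03], [0, 0, 0], 0], [[0, 0, -0.02], [0, 0, 0], 0], [[0, 0, 0], [0, 0, 0], 0]]}}

```text
clock: 22.88
ee_pos: [0.5303, -0.2071, 0.2608]
ee_rot: [-1.569, -0.0, -0.225]
wrist_force: [-3.2, 2.4, 12.5]
width: -0.0
```

Call:
{"fn": "play_rows", "kwargs": {"deltas": [[[0, 0, -0.02], [0, 0, 0], 0], [[0, 0, -0.02], [0, 0, 0], 0], [[0, 0, 0], [0, 0, 0], 0]]}}

```text
clock: 23.25
ee_pos: [0.5303, -0.2071, 0.2582]
ee_rot: [-1.569, -0.0, -0.225]
wrist_force: [-3.8, 2.4, 13.3]
width: -0.0003
```

Call:
{"fn": "play_rows", "kwargs": {"deltas": [[[0, 0, -0.02], [0, 0, 0], 0], [[0, 0, -0.015], [0, 0, 0], 0], [[0, 0, 0], [0, 0, 0], 0]]}}

```text
clock: 23.62
ee_pos: [0.5303, -0.2071, 0.2556]
ee_rot: [-1.569, -0.0, -0.225]
wrist_force: [-3.4, 2.3, 13.1]
width: 0.0002
```

Call:
{"fn": "play_rows", "kwargs": {"deltas": [[[0, 0, -0.014], [0, 0, 0], 0], [[0, 0, 0], [0, 0, 0], 0]]}}

```text
clock: 23.88
ee_pos: [0.5304, -0.2071, 0.2546]
ee_rot: [-1.569, -0.0, -0.225]
wrist_force: [-4.8, 2.3, 15.1]
width: -0.0003
```

Call:
{"fn": "play_rows", "kwargs": {"deltas": [[[0, 0, -0.014], [0, 0, 0], 0], [[0, 0, 0], [0, 0, 0], 0]]}}

```text
clock: 24.12
ee_pos: [0.5304, -0.2071, 0.2542]
ee_rot: [-1.569, -0.001, -0.225]
wrist_force: [-6.0, 3.4, 17.3]
width: 0.0003
```

Call:
{"fn": "play_rows", "kwargs": {"deltas": [[[0, 0, -0.008], [0, 0, 0], 0], [[0, 0, 0], [0, 0, 0], 0]]}}

```text
clock: 24.38
ee_pos: [0.5304, -0.2071, 0.2542]
ee_rot: [-1.569, -0.001, -0.225]
wrist_force: [-7.5, 4.3, 19.5]
width: 0.0001
```

Call:
{"fn": "play_rows", "kwargs": {"deltas": [[[0, 0, -0.008], [0, 0, 0], 0], [[0, 0, 0], [0, 0, 0], 0]]}}

```text
clock: 24.62
ee_pos: [0.5304, -0.2071, 0.2541]
ee_rot: [-1.569, -0.001, -0.225]
wrist_force: [-8.9, 4.5, 23.4]
width: -0.0002
```

Call:
{"fn": "play_rows", "kwargs": {"deltas": [[[0, 0, -0.007], [0, 0, 0], 0], [[0, 0, 0], [0, 0, 0], 0], [[0, 0, 0], [0, 0, 0], 0]]}}

```text
clock: 25.0
ee_pos: [0.5304, -0.2072, 0.2541]
ee_rot: [-1.57, -0.002, -0.225]
wrist_force: [-8.7, 5.2, 24.8]
width: 0.0002
```

Call:
{"fn": "play_rows", "kwargs": {"deltas": [[[0, 0, -0.006], [0, 0, 0], 0], [[0, 0, 0], [0, 0, 0], 0], [[0, 0, 0], [0, 0, 0], 0]]}}

```text
clock: 25.38
ee_pos: [0.5305, -0.2072, 0.254]
ee_rot: [-1.57, -0.002, -0.225]
wrist_force: [-9.5, 7.3, 27.7]
width: 0.0
```

```bash
python3 snap.py 18 scene,side
python3 - <<'E'
from cyl import *
d=pickle.load(open("d18.pkl","rb"))
a=d["side"]["pixels"][150:310,290:430,::-1];b=d["scene"]["pixels"][130:290,200:340,::-1];cv2.imwrite("pics/s18c.png",cv2.resize(np.hstack([a,b]),None,fx=2.8,fy=2.8,interpolation=cv2.INTER_CUBIC))
E
```

```text
{'clock': 25.375, 'qpos': [-0.5816, 0.1486, 1.5973, 0.0016, 1.3944, -0.3571], 'ee_pos': [0.5305, -0.2072, 0.254], 'ee_rot': [-1.5698, -0.0018, -0.2248], 'wrist_force': [-9.5483, 7.2963, 27.6928]}
[[ 0.975  0.002  0.223  0.53 ]
 [-0.223  0.001  0.975 -0.207]
 [ 0.002 -1.     0.001  0.254]
 [ 0.     0.     0.     1.   ]]
```

View pics/s18c.png

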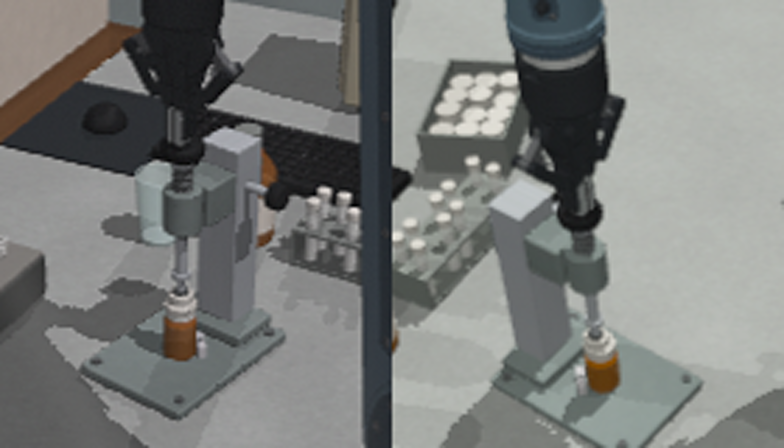

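Call:
{"fn": "play_rows", "kwargs": {"deltas": [[[0, 0, 0.06], [0, 0, 0], 0], [[0, 0, 0.12], [0, 0, 0], 0], [[0, 0, 0.2], [0, 0, 0], 0], [[0, 0, 0.2], [0, 0, 0], 0], [[0, 0, 0.2], [0, 0, 0], 0], [[0, 0, 0.3], [0, 0, 0], 0], [[0, 0, 0.4], [0, 0, 0], 0], [[0.07, 0.35, 0.1], [0, 0, 0], 0], [[0.1, 0.45, 0], [0, 0, 0], 0], [[0.1, 0.45, 0], [0, 0, 0], 0], [[0.05, 0.2, 0], [0, 0, 0], 0], [[0, 0, 0], [0, 0, 0], 0]]}}

```text
clock: 26.98
ee_pos: [0.554, -0.0977, 0.3672]
ee_rot: [-1.568, 0.002, -0.224]
wrist_force: [-0.8, 0.3, 0.3]
width: 0.0
```

```bash
python3 snap.py 19 wrist,scene,side
python3 - <<'E'
from cyl import *
d=pickle.load(open("d19.pkl","rb"))
np.set_printoptions(precision=4,suppress=True)
a=d["side"]["pixels"][150:310,290:430,::-1];b=d["scene"]["pixels"][170:330,225:365,::-1];cv2.imwrite("pics/s19c.png",cv2.resize(np.hstack([a,b]),None,fx=2.8,fy=2.8,interpolation=cv2.INTER_CUBIC))
b=d["scene"]["pixels"][170:340,340:520,::-1];cv2.imwrite("pics/t19c.png",cv2.resize(b,None,fx=3.5,fy=3.5,interpolation=cv2.INTER_CUBIC))
e=pickle.load(open("d0.pkl","rb"));f=pickle.load(open("d16.pkl","rb"))
for n in ("scene","side"):
  for nm,dd in (("start",e),("before press",f),("now",d)):
    im=dd[n];C=cloud(im);z=C[...,2];r=np.hypot(C[...,0]-.5294,C[...,1]+.207)
    print(n,nm,"knob z",np.percentile(z[(r<.03)&(z>.22)],95),"cap top z",np.percentile(z[(r<.014)&(z>.05)&(z<.1)],[80,95,99]))
cyl(d["wrist"],.012,2)
E
```

```text
{'clock': 26.975, 'qpos': [-0.3867, 0.0758, 1.4537, 0.0021, 1.6146, -0.1629], 'ee_pos': [0.554, -0.0977, 0.3672], 'ee_rot': [-1.5683, 0.0022, -0.2237], 'wrist_force': [-0.8181, 0.2997, 0.3061]}
[[ 0.975 -0.002  0.222  0.554]
 [-0.222  0.003  0.975 -0.098]
 [-0.002 -1.     0.003  0.367]
 [ 0.     0.     0.     1.   ]]
scene start knob z 0.30725879765109104 cap top z [0.075  0.0766 0.0776]
scene before press knob z 0.3072691211278695 cap top z [0.0817 0.0835 0.0855]
scene now knob z 0.30754621474701604 cap top z [0.0754 0.077  0.0787]
side start knob z 0.30602162676526984 cap top z [0.074  0.0747 0.0756]
side before press knob z 0.30576704688915224 cap top z [0.0814 0.0828 0.0832]
side now knob z 0.30595254431626534 cap top z [0.074  0.075  0.0765]
cyl [317. 260.] 49 xy [ 0.5289 -0.2077] tilt [-0.006  0.01 ] 0.0002
```

View pics/s19c.png

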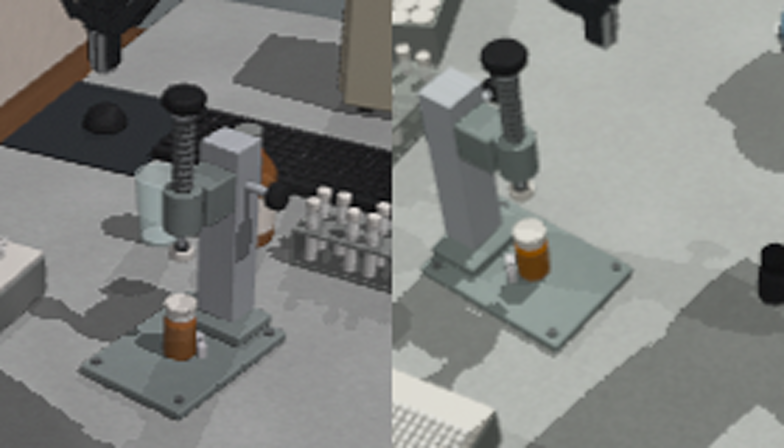

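View pics/t19c.png

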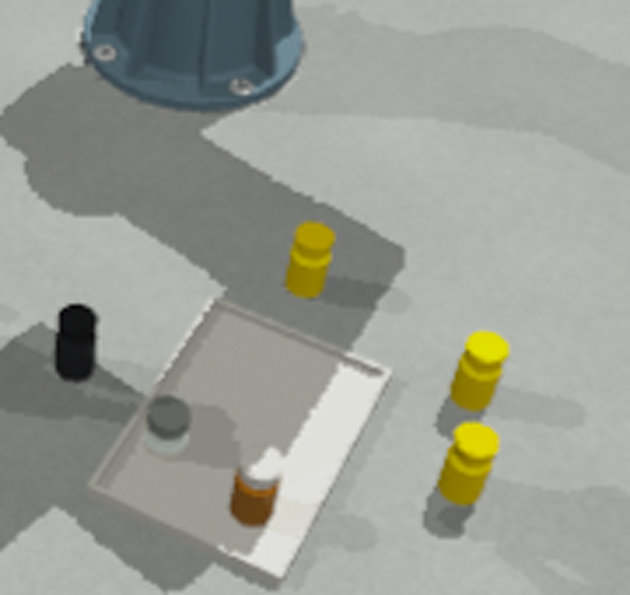

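View pics/wrist19.png

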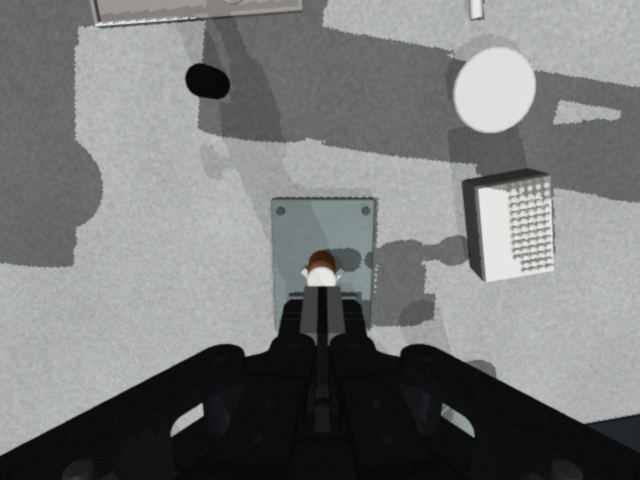

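```bash
python3 -c "
from workcell import robot
s=robot.get_state();print(s['clock'],abs(s['qvel']).max(),s['wrist_force'])
print(robot.close_job())"
```

```text
27.125 0.006977524605707515 [0.44094024 0.01158352 0.00536483]
the job is handed in; nothing more can be done
None
```

I swapped the two bottles, pressed the raised cap home, let the ram spring back up, and handed the job in at 27.1 s of the 67 s allowed. `close_job` gave no verdict.

- **Closed bottle:** it now stands upright in the tray at about (0.542, 0.205). It is clear of the jar, and its measured tilt is under 0.5°.
- **Raised-cap bottle:** I set it in the press and pushed it gently into the V stop, feeling about 3.5 N. It stands upright, about 0.7 mm to one side of where the closed bottle had stood. That is close to what I can measure, so it may touch one wall slightly before the other. I left it there rather than nudge it again. The last wrist-camera check after pressing was weak, with only 49 pixels of the bottle visible, but it still put the bottle within about 1 mm of that spot.
- **Pressing:** the cap began to move at about 45 mm of stroke and met a hard stop at about 52 mm. I raised the push to 27.7 N, above the 20 N that seats the cap and below the 35 N that cracks the glass. Side loads at the wrist built up to about 10 N along x and 7 N along y during the press.
- **Final checks:** the cap top dropped from 82.8 mm to 75.0 mm, the same as the closed bottle showed there at the start (74.7 mm). The knob is back at 306 mm.
- **Other things:** in the last pictures the jar, black and yellow look-alikes and the rest of the bench looked undisturbed. That was by eye only; I did not measure their positions again.

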